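Load a socket test fixture key to pointer

ROBOT

A 6-joint arm with a two-finger parallel gripper is mounted at the origin on the work surface. World frame = base frame: x ahead of the robot, y to its left, z up, the work surface at z = 0. Lengths are in m, angles in rad, forces in N, time in s.
With the tool pointing down it reaches from about 0.275 to 0.85 m from the base axis. Payload 19 kg.
Tool frame: the origin (TCP) lies midway between the tips of the shut fingers; the grasp point (between the pads) lies 19 mm behind it; z points along the fingers, x is the direction in which the jaws open and shut, and the axes are right-handed (so a half turn about z gives the same grasp; the last joint's range is limited). The gripper opens to 85 mm and grips with 20 to 120 N. Pads are 22 mm wide; open, the fingers measure 114 mm over their backs; the gripper's body (76 mm by 85 mm) begins 54 mm behind the grasp point. The pads swing forward as they close: fully open they stand 13 mm farther back than shut.
Start: joints at [1.006, 0.15, 1.437, -0, 1.554, -0.134], TCP at [0.24, 0.522, 0.231] pointing down, gripper open.
Joint ranges: [-2.8, 2.8], [-0.68, 2.1], [0.12, 2.68], [-1.39, 4.53], [0.16, 2.79], [-2.81, 2.81]. Speed limits (rad/s): [1.89, 1.89, 2.22, 3.01, 3.01, 3.01].

INTERFACE

Orientations are given as [roll, pitch, yaw] about the fixed x, y, z axes, in that order (R = Rz(yaw) Ry(pitch) Rx(roll)).
In Python, from rig import manip gives the robot as it stands.
- The arm moves only by the tool apply_moves, never from a script. Its argument "motion" is a list of rows, each a list of 5 numbers: the shift along the tool's x, y, z in m, then the turn about the tool's z in rad, then the opening, from 0 (shut) to 1 (fully open). In form: [[dx, dy, dz, spin, hand], ...]. A call has 1 to 12 rows; each row shifts and turns the pose as measured when the row begins, along the tool's axes as they then stand; what a row does not reach is not made up. A row lasts 1/12 s, in which the tool goes at most 41.7 mm and 7.16 degrees, less where a joint would pass 70% of its speed; a pose out of reach is approached as far as the arm can. A call with a gripper value outside its range is refused whole. The fingers move at their own pace and stop on an object; the grip force is fixed at half the most. Time passes only in rows, so rows that do not move let the fingers close. It gives the time, the measured TCP pose, the force and the opening at its end, in the units of the state.
- manip.state(): the state, without advancing time (a new reading comes with each control period).
- manip.get_image(name): name is "scene" or "side" or "wrist"; returns a dict with "frame" (420x560x3 uint8, red, green, blue), "z_map" (420x560 float32, m along the optical axis (not along the pixel's ray), 0 where there is no reading), "vfov" (degrees; the focal length in pixels is half the picture's height over the tangent of half this angle, whatever the lens; pixels are square), "cx", "cy" (the principal point, pixels), "eye" and "orientation" of the camera in the world. Camera axes: x right, y down, z forward; pixel columns grow to the right and rows downward; lengths in m; the calibration is good to about 2 mm. The wrist camera is an equidistant fisheye: a pixel r from the principal point sees the ray r / f radians off the axis. A picture is of the moment at which its call begins.
- manip.close_job(): hands the job in, once; it reports no verdict.
The state is a dict: "time_s": time; "qpos": joint angles; "qvel": joint speeds; "effort": joint torques, N m; "tcp_pos": TCP position; "ee_rot": TCP orientation; "ft_force": force on the tool from outside, world axes, zero at the start; "ft_torque": the same for the moment, N m; "gripper_width": opening from 0.0 (shut) to 1.0 (fully open).
Only numpy, scipy, OpenCV 4.12 (cv2) and the standard library are available. Lean on these libraries where they do the work, as an engineer would, in place of code of your own. Each camera call takes 0.05 s, during which the arm holds its last target.

TASK

Set up the socket test fixture: first flip the isolator handle to OFF (towards its white patch), then clear the blanking plugs out of the nests into the blue tray and stand each coloured socket fully down in the nest of its own colour, turned so that its white key faces that nest's white pointer. When everything is loaded, flip the isolator back to ON (towards its green patch), and leave the other things on the bench alone.

Things in the scene. Friction and masses are not known exactly. Their poses are not given: they have to be found in the camera images.
- socket_red: loose round panel socket: grey flange 52 mm across and 6 mm thick at the bottom, red barrel 34 mm across above it, 42 mm tall in all, 90 g. Origin: centre of the underside; z up its axis; its +x points to its white key (white block on the flange up to 11 mm high, and a white stripe from the centre to the edge of the top). May be absent
- socket_red_key (a point): white key block on the flange of the red socket, 22 mm from the axis along its +x, 11 mm above its underside
- nest_red: fixed nest with a red ring on the steel plate (190 x 190 x 10 mm; 4 nests, 90 mm pitch). Black disc 70 mm across, 4 mm thick; ring 59 mm inside, 70 outside, top 10 mm above the origin. Things sit on the disc, 4 mm above the origin. Origin: centre of the disc's underside, 10 mm above the table; +x points to its white pointer, a block across the ring 28 to 43 mm from the centre
- socket_blue: loose round panel socket: grey flange 52 mm across and 6 mm thick at the bottom, blue barrel 34 mm across above it, 42 mm tall in all, 90 g. Origin: centre of the underside; z up its axis; its +x points to its white key (white block on the flange up to 11 mm high, and a white stripe from the centre to the edge of the top). May be absent
- socket_blue_key (a point): white key block on the flange of the blue socket, 22 mm from the axis along its +x, 11 mm above its underside
- nest_blue: fixed nest with a blue ring on the steel plate (190 x 190 x 10 mm; 4 nests, 90 mm pitch). Black disc 70 mm across, 4 mm thick; ring 59 mm inside, 70 outside, top 10 mm above the origin. Things sit on the disc, 4 mm above the origin. Origin: centre of the disc's underside, 10 mm above the table; +x points to its white pointer, a block across the ring 28 to 43 mm from the centre
- socket_green: loose round panel socket: grey flange 52 mm across and 6 mm thick at the bottom, green barrel 34 mm across above it, 42 mm tall in all, 90 g. Origin: centre of the underside; z up its axis; its +x points to its white key (white block on the flange up to 11 mm high, and a white stripe from the centre to the edge of the top). May be absent
- socket_green_key (a point): white key block on the flange of the green socket, 22 mm from the axis along its +x, 11 mm above its underside
- nest_green: fixed nest with a green ring on the steel plate (190 x 190 x 10 mm; 4 nests, 90 mm pitch). Black disc 70 mm across, 4 mm thick; ring 59 mm inside, 70 outside, top 10 mm above the origin. Things sit on the disc, 4 mm above the origin. Origin: centre of the disc's underside, 10 mm above the table; +x points to its white pointer, a block across the ring 28 to 43 mm from the centre
- socket_yellow: loose round panel socket: grey flange 52 mm across and 6 mm thick at the bottom, yellow barrel 34 mm across above it, 42 mm tall in all, 90 g. Origin: centre of the underside; z up its axis; its +x points to its white key (white block on the flange up to 11 mm high, and a white stripe from the centre to the edge of the top). May be absent
- socket_yellow_key (a point): white key block on the flange of the yellow socket, 22 mm from the axis along its +x, 11 mm above its underside
- nest_yellow: fixed nest with a yellow ring on the steel plate (190 x 190 x 10 mm; 4 nests, 90 mm pitch). Black disc 70 mm across, 4 mm thick; ring 59 mm inside, 70 outside, top 10 mm above the origin. Things sit on the disc, 4 mm above the origin. Origin: centre of the disc's underside, 10 mm above the table; +x points to its white pointer, a block across the ring 28 to 43 mm from the centre
- plug_a: loose blanking plug, at first standing in one of the nests: black foot 50 mm across and 6 mm thick, steel knob 28 mm across above it, 40 mm tall, 80 g. Origin: centre of the underside; z up its axis. May be absent
- plug_b: loose blanking plug, at first standing in one of the nests: black foot 50 mm across and 6 mm thick, steel knob 28 mm across above it, 40 mm tall, 80 g. Origin: centre of the underside; z up its axis. May be absent
- plug_c: loose blanking plug, at first standing in one of the nests: black foot 50 mm across and 6 mm thick, steel knob 28 mm across above it, 40 mm tall, 80 g. Origin: centre of the underside; z up its axis. May be absent
- tray: fixed open blue tray, 100 (x) x 180 (y) x 30 mm high, walls and floor 4 mm. Origin: centre of its underside on the table
- isolator_base: fixed grey box 75 (x) x 64 (y) x 42 mm of the toggle isolator. Origin: centre of its underside; the handle's hinge runs along its y, 52 mm above the origin; green patch on its top at the +x side (ON), white patch at the -x side (OFF)
- isolator (a joint): handle of the isolator, rad: 0 is OFF (leans 40 degrees to the base's -x, over the white patch), 1.4 is ON (40 degrees to +x, over the green patch), upright at 0.7; falls by its own weight (250 g) to the side it leans to. Its black grip bar, 16 mm thick and 64 mm long along the base's y, lies 80 mm from the hinge: 113 mm above the table at either end, 132 mm when upright
- terminals_grey: grey terminal block group, 42 x 48 x 40 mm; loose bystander, to be left where it is
- terminals_green: green terminal block group, 42 x 40 x 40 mm; loose bystander, to be left where it is
- screwdriver: orange-handled screwdriver; loose bystander, to be left where it is
- rail_offcut: aluminium mounting-rail offcut, 35 x 130 x 8 mm; loose bystander, to be left where it is
- tape_roll: blue tape roll, 90 mm across, 19 mm high; loose bystander, to be left where it is
- relay: grey relay with clear top, 36 x 28 x 60 mm; loose bystander, to be left where it is

How it is judged:
On the way, in this order (a step that is already met when the one before it is completed fails the run):
1. the isolator is off before any socket is in its nest and before any plug is in the tray (value of joint isolator below 0.12 rad and horizontal distance between socket_red and nest_red above 0.06 m and horizontal distance between socket_blue and nest_blue above 0.06 m and horizontal distance between socket_green and nest_green above 0.06 m and horizontal distance between socket_yellow and nest_yellow above 0.06 m and horizontal distance between each of plug_a, plug_b, plug_c and tray above 0.09 m), for 0.2 s.
2. with the isolator off, all plugs lie in the tray and every socket sits in its own nest with its key at the pointer (value of joint isolator below 0.12 rad and horizontal distance between socket_red and nest_red below 0.006 m and z of socket_red in the frame of nest_red below 0.0075 m and angle between each of socket_red, socket_blue, socket_green, socket_yellow's own z axis and vertical below 0.08 rad and angle between the x axis of socket_red and the x axis of nest_red, either way round below 0.17 rad and x of socket_red_key in the frame of nest_red above 0.008 m and linear speed of each of socket_red, socket_blue, socket_green, socket_yellow below 0.02 m/s and horizontal distance between socket_blue and nest_blue below 0.006 m and z of socket_blue in the frame of nest_blue below 0.0075 m and angle between the x axis of socket_blue and the x axis of nest_blue, either way round below 0.17 rad and x of socket_blue_key in the frame of nest_blue above 0.008 m and horizontal distance between socket_green and nest_green below 0.006 m and z of socket_green in the frame of nest_green below 0.0075 m and angle between the x axis of socket_green and the x axis of nest_green, either way round below 0.17 rad and x of socket_green_key in the frame of nest_green above 0.008 m and horizontal distance between socket_yellow and nest_yellow below 0.006 m and z of socket_yellow in the frame of nest_yellow below 0.0075 m and angle between the x axis of socket_yellow and the x axis of nest_yellow, either way round below 0.17 rad and x of socket_yellow_key in the frame of nest_yellow above 0.008 m and x of plug_a in the frame of tray between -0.047 and 0.047 m and y of plug_a in the frame of tray between -0.087 and 0.087 m and z of each of plug_a, plug_b, plug_c in the frame of tray below 0.03 m and linear speed of each of plug_a, plug_b, plug_c below 0.03 m/s and x of plug_b in the frame of tray between -0.047 and 0.047 m and y of plug_b in the frame of tray between -0.087 and 0.087 m and x of plug_c in the frame of tray between -0.047 and 0.047 m and y of plug_c in the frame of tray between -0.087 and 0.087 m), for 0.3 s.
3. the isolator is switched on (value of joint isolator above 1.28 rad), for 0.2 s.
At the end, for the whole second after the job is handed in: Every socket present stands in the nest of its colour (centre within 6 mm, down on the disc, upright), its key within about 10 degrees of the pointer; every plug present lies in the tray; the isolator is ON; all at rest (horizontal distance between socket_red and nest_red below 0.006 m and z of socket_red in the frame of nest_red below 0.0075 m and angle between each of socket_red, socket_blue, socket_green, socket_yellow's own z axis and vertical below 0.08 rad and angle between the x axis of socket_red and the x axis of nest_red, either way round below 0.17 rad and x of socket_red_key in the frame of nest_red above 0.008 m and linear speed of each of socket_red, socket_blue, socket_green, socket_yellow below 0.02 m/s and horizontal distance between socket_blue and nest_blue below 0.006 m and z of socket_blue in the frame of nest_blue below 0.0075 m and angle between the x axis of socket_blue and the x axis of nest_blue, either way round below 0.17 rad and x of socket_blue_key in the frame of nest_blue above 0.008 m and horizontal distance between socket_green and nest_green below 0.006 m and z of socket_green in the frame of nest_green below 0.0075 m and angle between the x axis of socket_green and the x axis of nest_green, either way round below 0.17 rad and x of socket_green_key in the frame of nest_green above 0.008 m and horizontal distance between socket_yellow and nest_yellow below 0.006 m and z of socket_yellow in the frame of nest_yellow below 0.0075 m and angle between the x axis of socket_yellow and the x axis of nest_yellow, either way round below 0.17 rad and x of socket_yellow_key in the frame of nest_yellow above 0.008 m and x of plug_a in the frame of tray between -0.047 and 0.047 m and y of plug_a in the frame of tray between -0.087 and 0.087 m and z of each of plug_a, plug_b, plug_c in the frame of tray below 0.03 m and linear speed of each of plug_a, plug_b, plug_c below 0.03 m/s and x of plug_b in the frame of tray between -0.047 and 0.047 m and y of plug_b in the frame of tray between -0.087 and 0.087 m and x of plug_c in the frame of tray between -0.047 and 0.047 m and y of plug_c in the frame of tray between -0.087 and 0.087 m and value of joint isolator above 1.28 rad); the robot touches nothing.
It fails at once if a bystander is moved more than 5 cm (distance of any of terminals_grey, terminals_green, screwdriver, rail_offcut, tape_roll, relay from where it was at the start of the episode above 0.05 m).
Of plug_a, plug_b, plug_c only 2 to 3 are there at a start; the rules pass over those that are not, and their reading is None.
Of socket_red, socket_blue, socket_green, socket_yellow only 3 to 4 are there at a start; the rules pass over those that are not, and their reading is None.
At some moment in a run one of socket_red, socket_blue, socket_green, socket_yellow, plug_a, plug_b, plug_c may be knocked a few centimetres aside while the robot is not near it.
Once in a run the grip may slacken for a moment while it holds something.
It also fails if it takes over 210 s, if anything falls off the work surface, if the arm or the gripper's body presses on something with over 40 N, if the wrist force passes 120 N, or if a joint passes its speed limit or range.

## Working session

There is one attempt and no reset: what is moved stays moved. The work goes in short steps, Python scripts to look and compute and a tool call to move; the robot and the scene stay as the last step left them, time stands still between calls to the robot, and variables do not carry over. Pictures are saved under pics/ and viewed, and the job is handed in when it is done.

Besides the shell and the picture viewer there is one more tool, called after "Call:" in YAML: its name, and indented under it one key for each argument. apply_moves: Moves the arm, as the interface text tells. Its arguments: {"type":"object","properties":{"motion":{"type":"array"}},"required":["motion"]}

```bash
ls; mkdir -p pics
cat > h.py <<'E'
import numpy as np, cv2
from rig import manip
from scipy.spatial.transform import Rotation as R
def grab(n,tag=None):
    d=manip.get_image(n)
    if tag: cv2.imwrite(f'pics/{tag}.png',d['frame'][:,:,::-1])
    np.savez(f'/tmp/{n}.npz',**{k:np.array(v) for k,v in d.items()})
    return d
def cloud(d,fish=False):
    z=d['z_map'];h,w=z.shape;f=h/2/np.tan(np.radians(d['vfov'])/2)
    u,v=np.meshgrid(np.arange(w),np.arange(h));x=(u-d['cx']);y=(v-d['cy'])
    if fish:
        r=np.hypot(x,y);th=r/f;s=np.where(r>0,np.tan(th)/np.maximum(r,1e-9),1/f)
        P=np.stack([x*s*z,y*s*z,z],-1)
    else: P=np.stack([x/f*z,y/f*z,z],-1)
    o=np.array(d['orientation'])
    M=R.from_euler('xyz',o).as_matrix() if o.shape==(3,) else (o if o.shape==(3,3) else None)
    W=P@M.T+np.array(d['eye']); W[z<=0]=np.nan
    return W
E
python3 - <<'E'
from h import *
for n in ['scene','side','wrist']:
    d=grab(n,n+'0');print(n,d['vfov'],d['cx'],d['cy'],d['eye'],d['orientation'])
print(manip.state())
E
```

```text
pics
scene 57.75159865196294 276.43763541423067 211.68217294056987 [1.0421131  0.33077093 0.78106631] [-2.42751667  0.00406555  2.22608318]
side 46.11298973527826 276.18799563653175 208.1953949933482 [-0.1803778  -0.80205723  1.02012696] [-2.30751019e+00 -2.02032768e-04 -7.71513987e-01]
wrist 65.70646984690485 278.9498207396191 211.5748806710062 [0.17650222 0.55257332 0.37331157] [2.86157361e+00 2.07917869e-03 1.13899703e+00]
{'time_s': 0.15, 'qpos': array([ 1.00600592e+00,  1.50872386e-01,  1.43783442e+00,  9.25790800e-06,
        1.55378797e+00, -1.34004407e-01]), 'qvel': array([-0.00073784, -0.00277583, -0.00083622,  0.00082529, -0.00127462,
        0.00041286]), 'effort': array([ 1.42767123e-03, -7.13401294e+01, -5.71038795e+01, -1.73856333e-04,
        7.24137193e-03, -1.54996894e-05]), 'tcp_pos': array([0.24003545, 0.52231103, 0.23083805]), 'ee_rot': array([-3.14146295e+00,  8.92794043e-04,  1.14001022e+00]), 'ft_force': array([ 0.00715687, -0.87275723, -0.31344538]), 'ft_torque': array([-0.00761536,  0.02618789,  0.03620977]), 'gripper_width': 0.9955592435422521}
```

View pics/scene0.png

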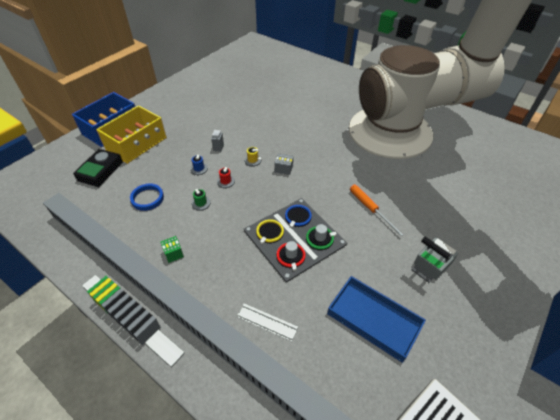

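View pics/side0.png

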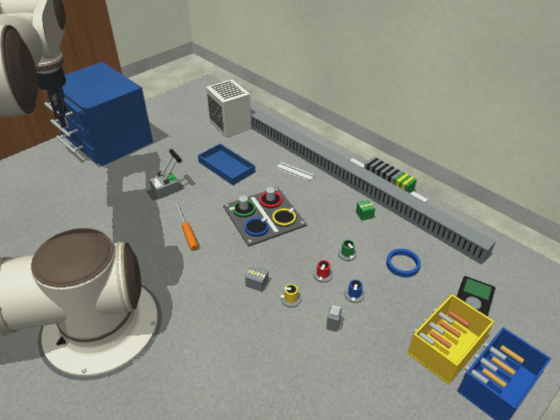

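View pics/wrist0.png

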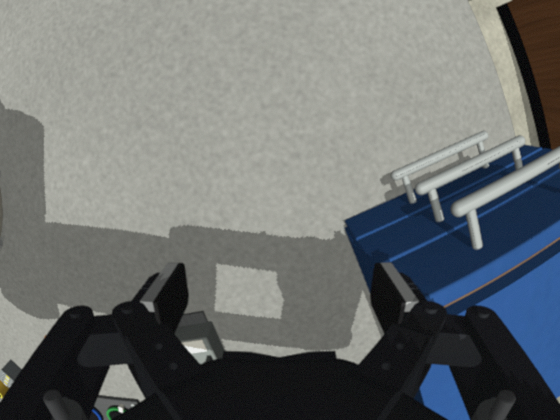

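The scene view shows four sockets (yellow 252,155; red 225,176; blue 198,163; green 200,197), plugs in the red nest (291,250) and the green nest (320,233), the tray at (377,317) and the isolator at (434,257). I'll make a top-down map from the depth next.

```bash
cat >> h.py <<'E'
def topdown(ds,x0,x1,y0,y1,res,zmax=0.3):
    # rows: x decreasing downward (x up), cols: y decreasing rightward
    H=int((x1-x0)/res);W=int((y1-y0)/res);img=np.zeros((H,W,3),np.uint8);hm=np.full((H,W),-1.)
    for d,fish in ds:
        C=cloud(d,fish).reshape(-1,3);F=d['frame'].reshape(-1,3)
        ok=np.isfinite(C).all(1)&(C[:,2]<zmax);C=C[ok];F=F[ok]
        r=((x1-C[:,0])/res).astype(int);c=((y1-C[:,1])/res).astype(int)
        k=(r>=0)&(r<H)&(c>=0)&(c<W);r,c,F,z=r[k],c[k],F[k],C[k,2]
        o=np.argsort(z);r,c,F,z=r[o],c[o],F[o],z[o]
        m=z>hm[r,c];img[r[m],c[m]]=F[m];hm[r[m],c[m]]=z[m]
    return img,hm
E
python3 - <<'E'
from h import *
for n in ['scene','side']:
    d=dict(np.load(f'/tmp/{n}.npz'))
    img,hm=topdown([(d,False)],0.15,0.75,-0.4,0.4,0.002)
    img=cv2.resize(img,None,fx=2,fy=2,interpolation=0)[:, :,::-1].copy()
    for i in range(0,800,100):
        cv2.putText(img,f'{0.4-i/1000:.1f}',(i,10),0,.35,(0,0,255))
    for i in range(0,600,100): cv2.putText(img,f'{0.75-i/1000:.2f}',(0,i+10),0,.35,(0,0,255))
    cv2.imwrite(f'pics/td_{n}.png',img)
d=dict(np.load('/tmp/scene.npz'));C=cloud(d)
for n,(u,v) in dict(y=(252,150),r=(225,171),b=(198,157),g=(200,192),plugr=(291,246),plugg=(320,228),nestb=(299,216),nesty=(270,231),tray=(377,315),iso=(434,243)).items():
    print(n,C[v,u].round(3))
E
```

```text
y [ 0.388 -0.268  0.043]
r [ 0.505 -0.27   0.043]
b [ 0.509 -0.372  0.045]
g [ 0.606 -0.267  0.043]
plugr [0.607 0.036 0.053]
plugg [0.522 0.061 0.054]
nestb [ 0.492 -0.021  0.012]
nesty [ 0.577 -0.051  0.012]
tray [0.613 0.274 0.004]
iso [0.458 0.302 0.123]
```

View td.

View pics/td_scene.png

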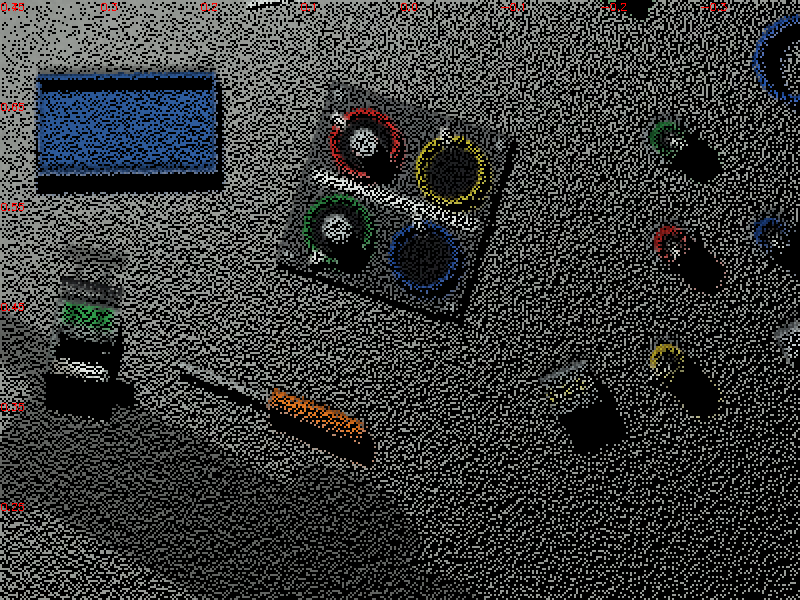

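View pics/td_side.png

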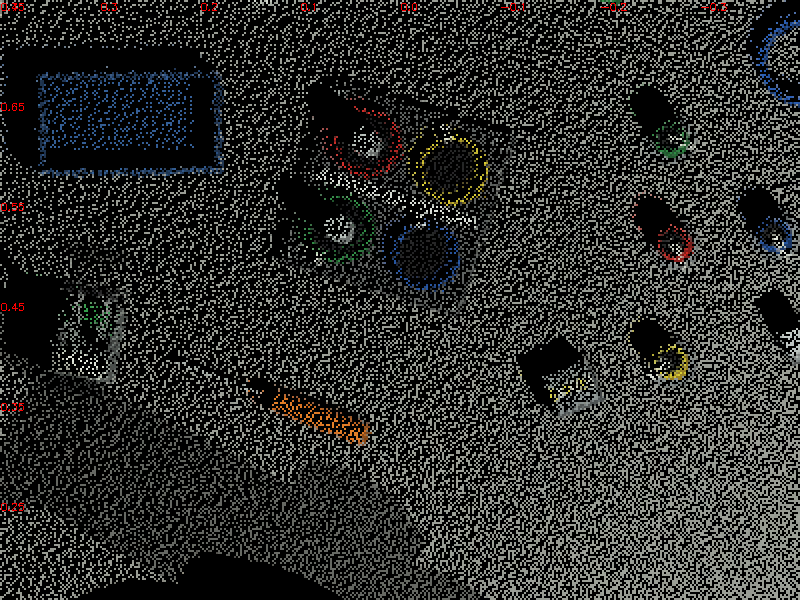

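```bash
cat >> h.py <<'E'
def go(x,y,z,yaw=None):
    """print what is left to the target in tool axes"""
    s=manip.state();M=R.from_euler('xyz',s['ee_rot']).as_matrix()
    d=M.T@(np.array([x,y,z])-s['tcp_pos'])
    cur=np.arctan2(M[1,0],M[0,0]);sp=0
    if yaw is not None: sp=-((yaw-cur+np.pi)%(2*np.pi)-np.pi)
    rows=max(int(np.ceil(np.linalg.norm(d)/.038)),int(np.ceil(abs(sp)/.12)),1)
    print(f't={s["time_s"]:.1f} tcp={s["tcp_pos"].round(4)} yaw={cur:.3f} q6={s["qpos"][5]:.2f} d_tool={d.round(4)} spin={sp:.3f} min rows={rows} per row {(d/rows).round(4)} {sp/rows:.4f} w={s["gripper_width"]:.2f}')
E
python3 - <<'E'
from h import *
for n in ['scene','side']:
    d=dict(np.load(f'/tmp/{n}.npz'));C=cloud(d).reshape(-1,3);F=d['frame'].reshape(-1,3).astype(int)
    k=(abs(C[:,0]-.43)<.09)&(abs(C[:,1]-.315)<.06)
    b=k&(C[:,2]>.09)&(C[:,2]<.14);P=C[b];print(n,'bar',len(P),P.mean(0).round(3),P.min(0).round(3),P.max(0).round(3))
    t=k&(abs(C[:,2]-.042)<.006)
    for nm,m in dict(green=(F[:,1]>F[:,0]+40),white=(F.min(1)>170)).items():
        Q=C[t&m];print(nm,len(Q),Q.mean(0).round(3) if len(Q) else '')
go(.53,.31,.2,0)
E
```

```text
scene bar 238 [0.463 0.308 0.118] [0.45  0.276 0.109] [0.472 0.34  0.123]
green 169 [0.435 0.313 0.044]
white 67 [0.38  0.313 0.044]
side bar 121 [0.454 0.302 0.111] [0.433 0.269 0.09 ] [0.471 0.338 0.125]
green 43 [0.435 0.306 0.043]
white 49 [0.387 0.316 0.043]
t=0.1 tcp=[0.24   0.5223 0.2308] yaw=1.140 q6=-0.13 d_tool=[-0.0718  0.3521  0.0309] spin=1.140 min rows=10 per row [-0.0072  0.0352  0.0031] 0.1140 w=1.00
```

Call:
apply_moves:
  motion:
    - [-0.0072, 0.0352, 0.003, 0, 0]
    - [-0.0072, 0.0352, 0.003, 0, 0]
    - [-0.0072, 0.0352, 0.003, 0, 0]
    - [-0.0072, 0.0352, 0.003, 0, 0]
    - [-0.0072, 0.0352, 0.003, 0, 0]
    - [-0.0072, 0.0352, 0.003, 0, 0]
    - [-0.0072, 0.0352, 0.003, 0, 0]
    - [-0.0072, 0.0352, 0.003, 0, 0]
    - [-0.0072, 0.0352, 0.003, 0, 0]
    - [-0.0072, 0.0352, 0.003, 0, 0]

```text
time_s: 0.98
tcp_pos: [0.5362, 0.3045, 0.1979]
ee_rot: [-3.139, 0.002, 1.151]
ft_force: [-0.3, 0.4, 0.5]
gripper_width: -0.004
```

Call:
apply_moves:
  motion:
    - [0, 0, 0, 0.114, 0]
    - [0, 0, 0, 0.114, 0]
    - [0, 0, 0, 0.114, 0]
    - [0, 0, 0, 0.114, 0]
    - [0, 0, 0, 0.114, 0]
    - [0, 0, 0, 0.114, 0]
    - [0, 0, 0, 0.114, 0]
    - [0, 0, 0, 0.114, 0]
    - [0, 0, 0, 0.114, 0]
    - [0, 0, 0, 0.114, 0]

```text
time_s: 1.82
tcp_pos: [0.542, 0.2965, 0.192]
ee_rot: [3.136, 0.01, -0.045]
ft_force: [0.4, 0.4, 0.0]
gripper_width: 0.004
```

Run:
```python
from h import *
go(.525,.31,.105,0)
```

```text
t=1.8 tcp=[0.542  0.2965 0.192 ] yaw=-0.045 q6=0.42 d_tool=[-0.0167 -0.0131  0.0871] spin=-0.045 min rows=3 per row [-0.0056 -0.0044  0.029 ] -0.0150 w=0.00
```

Call:
apply_moves:
  motion:
    - [-0.004, -0.0035, 0.022, -0.015, 0]
    - [-0.004, -0.0035, 0.022, -0.015, 0]
    - [-0.004, -0.003, 0.022, -0.015, 0]
    - [-0.004, -0.003, 0.021, 0, 0]

```text
time_s: 2.15
tcp_pos: [0.5276, 0.3102, 0.1063]
ee_rot: [3.139, 0.004, -0.01]
ft_force: [0.8, 0.5, -2.1]
gripper_width: 0.003
```

Call:
apply_moves:
  motion:
    - [-0.012, 0, 0, 0, 0]
    - [-0.012, 0, 0, 0, 0]
    - [-0.012, 0, 0, 0, 0]
    - [-0.012, 0, 0, 0, 0]
    - [-0.012, 0, 0, 0, 0]
    - [-0.012, 0, 0, 0, 0]
    - [-0.012, 0, 0, 0, 0]
    - [-0.012, 0, 0, 0, 0]

```text
time_s: 2.82
tcp_pos: [0.4261, 0.3099, 0.0996]
ee_rot: [3.135, 0.01, -0.011]
ft_force: [1.4, -0.8, -0.1]
gripper_width: -0.001
```

Call:
apply_moves:
  motion:
    - [-0.01, 0, 0, 0, 0]
    - [-0.01, 0, 0, 0, 0]
    - [-0.01, 0, 0, 0, 0]
    - [0, 0, 0, 0, 0]
    - [0, 0, 0, 0, 0]
    - [0, 0, 0, 0, 0]

```text
time_s: 3.32
tcp_pos: [0.3898, 0.3103, 0.0999]
ee_rot: [3.135, 0.012, -0.009]
ft_force: [0.2, 0.3, 0.5]
gripper_width: 0.003
```

Run:
```python
from h import *
d=grab('scene','sc1');C=cloud(d).reshape(-1,3)
grab('wrist','wr1')
k=(abs(C[:,0]-.41)<.09)&(abs(C[:,1]-.312)<.06)&(C[:,2]>.1)&(C[:,2]<.13);P=C[k];print(P.mean(0),len(P))
```

```text
[0.37785349 0.3298076  0.11624331] 212
```

View pics/sc1.png

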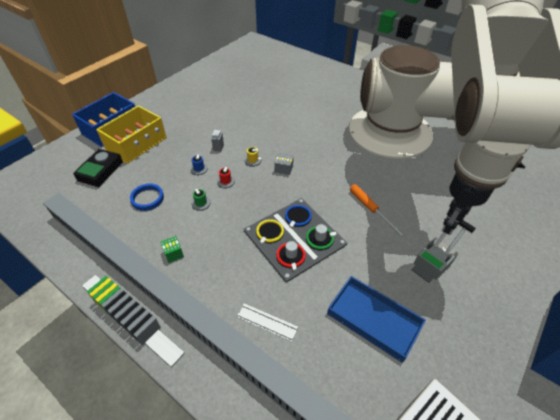

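View pics/wr1.png

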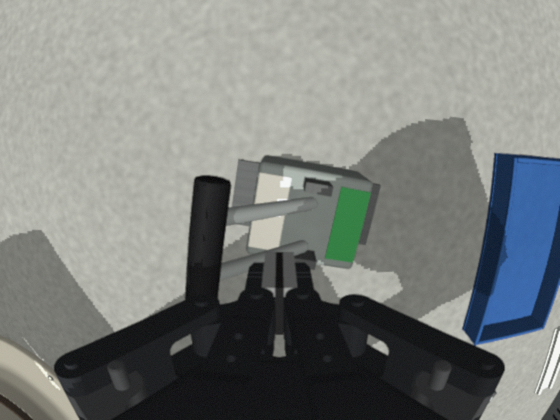

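The handle has fallen to OFF: the wrist view has the bar at (207,240), past the white patch. I'm lifting and going to look over the nests.

Call:
apply_moves:
  motion:
    - [0, 0, -0.036, 0, 0]
    - [0, 0, -0.036, 0, 0]
    - [0, 0, -0.036, 0, 0]
    - [0, 0, -0.036, 0, 0]
    - [0, 0, -0.036, 0, 0.6]

```text
time_s: 3.83
tcp_pos: [0.3916, 0.3096, 0.2784]
ee_rot: [3.127, 0.025, -0.011]
ft_force: [0.9, 0.7, 0.0]
gripper_width: 0.126
```

Call:
apply_moves:
  motion:
    - [0.014, 0.036, 0, 0, 0.6]
    - [0.014, 0.036, 0, 0, 0.6]
    - [0.014, 0.036, 0, 0, 0.6]
    - [0.014, 0.036, 0, 0, 0.6]
    - [0.014, 0.036, 0, 0, 0.6]
    - [0.014, 0.036, 0, 0, 0.6]
    - [0.014, 0.036, 0, 0, 0.6]
    - [0.014, 0.036, 0, 0, 0.6]
    - [0.014, 0.036, 0, 0, 0.6]
    - [0.014, 0.036, 0, 0, 0.6]
    - [0.014, 0.036, 0, 0, 0.6]
    - [0, 0, 0, 0, 0.6]

```text
time_s: 4.83
tcp_pos: [0.5521, -0.1077, 0.2891]
ee_rot: [3.133, 0.012, -0.008]
ft_force: [0.2, -0.6, 0.3]
gripper_width: 0.6
```

Run:
```python
from h import *
go(.5,-.42,.28,0)
d=grab('wrist','wr2');np.savez('/tmp/wnest.npz',**d)
```

```text
t=4.8 tcp=[ 0.5521 -0.1077  0.2891] yaw=-0.008 q6=-0.32 d_tool=[-0.0493  0.3127  0.0125] spin=-0.008 min rows=9 per row [-0.0055  0.0347  0.0014] -0.0009 w=0.60
```

View pics/wr2.png

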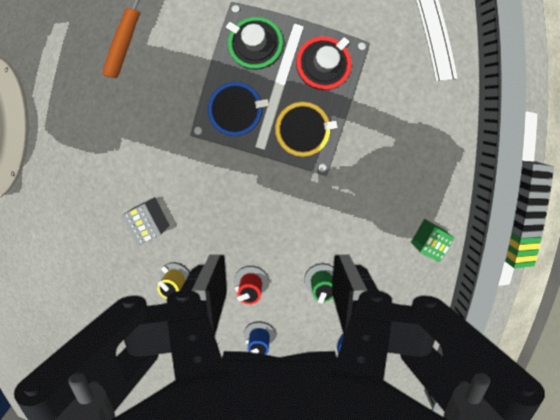

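Call:
apply_moves:
  motion:
    - [-0.0055, 0.035, 0, 0, 0.6]
    - [-0.0055, 0.035, 0, 0, 0.6]
    - [-0.0055, 0.035, 0, 0, 0.6]
    - [-0.0055, 0.035, 0, 0, 0.6]
    - [-0.0055, 0.035, 0, 0, 0.6]
    - [-0.0055, 0.035, 0, 0, 0.6]
    - [-0.0055, 0.035, 0, 0, 0.6]
    - [-0.0055, 0.035, 0, 0, 0.6]
    - [-0.0055, 0.035, 0, 0, 0.6]
    - [0, 0, 0, 0, 0.6]

```text
time_s: 5.72
tcp_pos: [0.499, -0.4285, 0.2907]
ee_rot: [3.137, 0.012, -0.002]
ft_force: [-0.7, 1.3, -1.5]
gripper_width: 0.6
```

Run:
```python
from h import *
d=grab('wrist','wr3');np.savez('/tmp/wsock.npz',**d)
```

```text
(no output)
```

View pics/wr3.png

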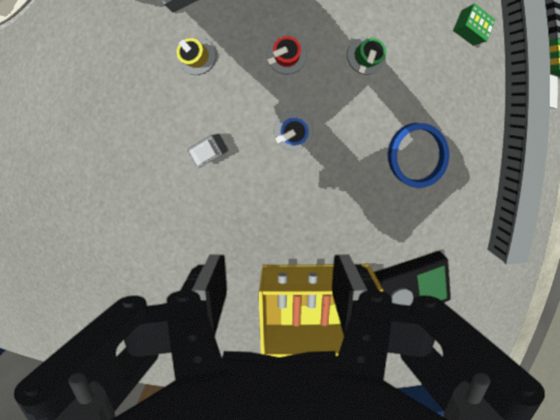

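```bash
cat >> h.py <<'E'
def ld(p): return {k:v for k,v in np.load(p).items()}
def encl(P):
    c,r=cv2.minEnclosingCircle((P[:,:2]*1000).astype(np.float32));return np.array(c)/1000,r
def sock(d,fish,x,y,zb=0.0,rad=.04,verbose=1,h=.042):
    """top disc of a socket/plug standing with underside at zb near x,y: centre, enclosing radius, key yaw"""
    C=cloud(d,fish).reshape(-1,3);F=d['frame'].reshape(-1,3).astype(int)
    k=(np.hypot(C[:,0]-x,C[:,1]-y)<rad)&(abs(C[:,2]-zb-h)<.005)
    P=C[k];f=F[k]
    if len(P)<10: print('none',len(P));return
    c,r=encl(P)
    m0=(f.max(1)-f.min(1)<45)&(f.min(1)>110);w=P[m0]
    yaw=None
    if len(w)>3:
        v=w[:,:2].mean(0)-c;yaw=np.arctan2(v[1],v[0])
    if verbose: print('c',c.round(4),'mean',P.mean(0).round(4),'r_mm',round(r,1),'n',len(P),len(w),'yaw',None if yaw is None else round(yaw,3), 'off',None if yaw is None else (v*1000).round(1))
    return c,yaw
def nest(d,fish,x,y,col):
    C=cloud(d,fish).reshape(-1,3);F=d['frame'].reshape(-1,3).astype(int)
    k=(np.hypot(C[:,0]-x,C[:,1]-y)<.05)&(C[:,2]>.008)&(C[:,2]<.03)
    r,g,b=F.T
    m=dict(red=(r>g+50)&(r>b+50),green=(g>r+35)&(g>b+20),blue=(b>r+35)&(b>g+20),yellow=(r>b+60)&(g>b+50))[col]&k
    P=C[m];A=np.c_[2*P[:,:2],np.ones(len(P))];s=np.linalg.lstsq(A,(P[:,:2]**2).sum(1),rcond=None)[0]
    c=s[:2];rr=np.sqrt(s[2]+c@c)
    dist=np.hypot(*(C[:,:2]-c).T)
    w=C[k&(F.min(1)>150)&(F.max(1)-F.min(1)<45)&(dist>.027)&(dist<.045)]
    v=w[:,:2].mean(0)-c if len(w) else np.array([np.nan,np.nan])
    ec,er=encl(P)
    print(col,'c',c.round(4),'enc',ec.round(4),round(er,1),'r',round(rr*1000,1),'z',P[:,2].mean().round(4),len(P),'ptr n',len(w),'yaw',np.arctan2(v[1],v[0]).round(3),'r',np.hypot(*v).round(3))
E
python3 - <<'E'
from h import *
N=dict(red=(.615,.042),yellow=(.588,-.043),green=(.53,.07),blue=(.5,-.017))
S=dict(red=(.51,-.27),yellow=(.39,-.265),green=(.61,-.27),blue=(.515,-.37))
W=ld('/tmp/wsock.npz');V=ld('/tmp/wnest.npz');sc=ld('/tmp/scene.npz');sd=ld('/tmp/side.npz')
for n,p in S.items():
    print(n)
    for d,f in [(W,1),(sc,0),(sd,0)]: sock(d,f,*p)
for n,p in N.items():
    for d,f in [(V,1),(sc,0),(sd,0)]: nest(d,f,*p,n)
for n,p in dict(pr=N['red'],pg=N['green']).items():
    print(n)
    for d,f in [(V,1),(sc,0),(sd,0)]: sock(d,f,*p,zb=.014,rad=.03,h=.04)
E
```

```text
red
c [ 0.5057 -0.2715] mean [ 0.5054 -0.272   0.0422] r_mm 17.3 n 600 84 yaw -2.721 off [-8.1 -3.6]
c [ 0.5068 -0.273 ] mean [ 0.5073 -0.2703  0.0424] r_mm 18.6 n 92 17 yaw -2.866 off [-8.6 -2.4]
c [ 0.5073 -0.2743] mean [ 0.5056 -0.2758  0.0418] r_mm 18.8 n 111 19 yaw -2.776 off [-6.5 -2.5]
yellow
c [ 0.3871 -0.2682] mean [ 0.3877 -0.2688  0.0422] r_mm 17.2 n 555 85 yaw 2.249 off [-5.2  6.4]
c [ 0.3864 -0.2663] mean [ 0.3893 -0.2668  0.0423] r_mm 19.6 n 78 13 yaw 2.477 off [-4.3  3.4]
c [ 0.3878 -0.2703] mean [ 0.3872 -0.2718  0.0419] r_mm 17.8 n 127 17 yaw 2.04 off [-3.7  7.4]
green
c [ 0.6097 -0.2686] mean [ 0.6092 -0.2689  0.042 ] r_mm 17.3 n 558 83 yaw -1.778 off [-1.3 -6.3]
c [ 0.6107 -0.2679] mean [ 0.6119 -0.2672  0.0423] r_mm 18.5 n 105 20 yaw -1.952 off [-3.5 -8.6]
c [ 0.6103 -0.2703] mean [ 0.6101 -0.2721  0.0421] r_mm 18.5 n 95 16 yaw -1.433 off [ 1.  -7.2]
blue
c [ 0.5141 -0.372 ] mean [ 0.5139 -0.3719  0.0423] r_mm 17.2 n 616 93 yaw -2.668 off [-8.4 -4.3]
c [ 0.5156 -0.3729] mean [ 0.516  -0.3707  0.0424] r_mm 18.4 n 84 16 yaw -2.524 off [-7.5 -5.3]
c [ 0.516  -0.3759]
[... 1099 characters left out ...]
39.6 r 31.8 z 0.018 220 ptr n 45 yaw -0.133 r 0.037
blue c [ 0.4955 -0.0226] enc [ 0.4941 -0.0174] 43.4 r 32.8 z 0.0175 164 ptr n 23 yaw -0.182 r 0.037
pr
c [0.6061 0.0366] mean [0.6057 0.0358 0.0536] r_mm 14.2 n 428 423 yaw -2.002 off [-0.3 -0.7]
c [0.6057 0.0363] mean [0.6076 0.0368 0.0545] r_mm 15.3 n 99 94 yaw 0.159 off [1.6 0.3]
c [0.6086 0.0316] mean [0.6059 0.0313 0.0532] r_mm 15.5 n 53 42 yaw 2.176 off [-1.5  2.2]
pg
c [0.5206 0.0635] mean [0.5208 0.0631 0.0536] r_mm 14.3 n 419 409 yaw -0.557 off [ 0.2 -0.1]
c [0.5218 0.0629] mean [0.5225 0.0638 0.0542] r_mm 14.0 n 94 88 yaw 1.543 off [0.  0.8]
c [0.5203 0.0614] mean [0.5203 0.0592 0.0534] r_mm 15.0 n 53 45 yaw -0.838 off [ 0.8 -0.9]
```

Run:
```python
from h import *
V=ld('/tmp/wnest.npz');C=cloud(V,1).reshape(-1,3);F=V['frame'].reshape(-1,3).astype(int)
for n,c in dict(red=(.6061,.0357),yellow=(.5789,-.05),green=(.5203,.0628),blue=(.4932,-.0228)).items():
    v=C[:,:2]-np.array(c);dd=np.hypot(*v.T)
    for lo,hi in [(.029,.035),(.035,.039),(.0395,.043)]:
        m=(dd>lo)&(dd<hi)&(C[:,2]>.008)&(C[:,2]<.035)&(F.min(1)>140)&(F.max(1)-F.min(1)<50)
        a=np.degrees(np.arctan2(v[m,1],v[m,0]));h,e=np.histogram(a,36,(-180,180));print(n,lo,m.sum(),[(int(e[i]),int(h[i]),round(C[m][(a>e[i])&(a<e[i+1]),2].mean(),3)) for i in np.nonzero(h)[0]])
```

```text
red 0.029 33 [(30, 1, np.float64(0.02)), (40, 20, np.float64(0.02)), (50, 12, np.float64(0.02))]
red 0.035 27 [(40, 14, np.float64(0.02)), (50, 6, np.float64(0.02)), (150, 3, np.float64(0.009)), (160, 3, np.float64(0.01)), (170, 1, np.float64(0.011))]
red 0.0395 84 [(-180, 8, np.float64(0.01)), (40, 15, np.float64(0.019)), (50, 4, np.float64(0.018)), (130, 3, np.float64(0.01)), (140, 11, np.float64(0.011)), (150, 14, np.float64(0.011)), (160, 15, np.float64(0.011)), (170, 14, np.float64(0.011))]
yellow 0.029 33 [(0, 20, np.float64(0.02)), (10, 13, np.float64(0.021))]
yellow 0.035 25 [(0, 14, np.float64(0.021)), (10, 11, np.float64(0.02))]
yellow 0.0395 81 [(-180, 5, np.float64(0.011)), (0, 14, np.float64(0.02)), (10, 7, np.float64(0.02)), (140, 11, np.float64(0.011)), (150, 15, np.float64(0.011)), (160, 15, np.float64(0.011)), (170, 14, np.float64(0.011))]
green 0.029 32 [(130, 10, np.float64(0.02)), (140, 19, np.float64(0.021)), (150, 3, np.float64(0.02))]
green 0.035 30 [(-30, 4, np.float64(0.01)), (-20, 5, np.float64(0.009)), (130, 5, np.float64(0.02)), (140, 16, np.float64(0.019))]
green 0.0395 91 [(-50, 3, np.float64(0.01)), (-40, 12, np.float64(0.011)), (-30, 14, np.float64(0.011)), (-20, 17, np.float64(0.011)), (-10, 14, np.float64(0.011)), (0, 9, np.float64(0.01)), (130, 6, np.float64(0.017)), (140, 16, np.float64(0.02))]
blue 0.029 32 [(0, 18, np.float64(0.02)), (10, 14, np.float64(0.02))]
blue 0.035 22 [(0, 12, np.float64(0.02)), (10, 10, np.float64(0.021))]
blue 0.0395 71 [(-40, 9, np.float64(0.011)), (-30, 15, np.float64(0.011)), (-20, 13, np.float64(0.011)), (-10, 15, np.float64(0.011)), (0, 12, np.float64(0.019)), (10, 7, np.float64(0.02))]
```

```bash
cat >> h.py <<'E'
def keyyaw(d,fish,c,zb=0.):
    C=cloud(d,fish).reshape(-1,3);F=d['frame'].reshape(-1,3).astype(int);c=np.array(c)
    v=C[:,:2]-c;dd=np.hypot(*v.T);w=(F.min(1)>110)&(F.max(1)-F.min(1)<45)
    t=w&(dd<.0175)&(abs(C[:,2]-zb-.042)<.004);b=w&(dd>.016)&(dd<.028)&(abs(C[:,2]-zb-.011)<.0025)
    out=[]
    for m in (t,b):
        q=v[m];
        if len(q)<3: out.append((None,len(q)));continue
        # principal line through the centre, weight by radius
        S=q.T@q;e=np.linalg.eigh(S)[1][:,1];e=e*np.sign(e@q.mean(0));out.append((round(float(np.arctan2(e[1],e[0])),3),len(q)))
    print('key top/block',out);return out
def ptr(d,fish,c):
    C=cloud(d,fish).reshape(-1,3);F=d['frame'].reshape(-1,3).astype(int)
    v=C[:,:2]-np.array(c);dd=np.hypot(*v.T)
    m=(dd>.029)&(dd<.043)&(C[:,2]>.015)&(C[:,2]<.03)&(F.min(1)>140)&(F.max(1)-F.min(1)<50)
    q=v[m].mean(0);print('ptr',np.arctan2(q[1],q[0]).round(3),np.hypot(*q).round(4),m.sum())
E
python3 - <<'E'
from h import *
V=ld('/tmp/wnest.npz');W=ld('/tmp/wsock.npz')
for n,c in dict(red=(.6061,.0357),yellow=(.5789,-.05),green=(.5203,.0628),blue=(.4932,-.0228)).items(): print(n);ptr(V,1,c);ptr(ld('/tmp/scene.npz'),0,c)
for n,c in dict(red=(.5057,-.2715),yellow=(.3871,-.2682),green=(.6097,-.2686),blue=(.5141,-.372)).items(): print(n);keyyaw(W,1,c)
for n in 'scene','side':
    d=ld(f'/tmp/{n}.npz');C=cloud(d).reshape(-1,3);F=d['frame'].reshape(-1,3).astype(int)
    m=(C[:,2]>.025)&(C[:,2]<.034)&(abs(C[:,0]-.62)<.09)&(abs(C[:,1]-.274)<.13)&(F[:,2]>F[:,0]+40);P=C[m];print(P.min(0),P.max(0),cv2.minAreaRect((P[:,:2]*1000).astype(np.float32)))
go(.606,.036,.2)
E
```

```text
red
ptr 0.828 0.0356 72
ptr 0.805 0.0367 19
yellow
ptr 0.155 0.0361 80
ptr 0.174 0.0324 19
green
ptr 2.504 0.036 75
ptr 2.496 0.0351 20
blue
ptr 0.157 0.0358 74
ptr 0.156 0.0362 19
red
key top/block [(-2.728, 84), (-2.716, 46)]
yellow
key top/block [(2.248, 85), (None, 0)]
green
key top/block [(-1.867, 83), (-1.861, 40)]
blue
key top/block [(-2.682, 93), (-2.614, 36)]
[0.57381872 0.18238003 0.02503201] [0.67764323 0.36287132 0.03371667] ((625.4054565429688, 272.599365234375), (102.02355194091797, 179.9765625), 1.0491068363189697)
[0.57273549 0.17688011 0.02503791] [0.67912972 0.36477962 0.03327205] ((626.1674194335938, 270.65850830078125), (104.39723205566406, 188.40652465820312), 1.486146092414856)
t=5.8 tcp=[ 0.4997 -0.4263  0.2909] yaw=-0.001 q6=-0.82 d_tool=[ 0.1069 -0.4627  0.0877] spin=0.000 min rows=13 per row [ 0.0082 -0.0356  0.0067] 0.0000 w=0.60
```

Call:
apply_moves:
  motion:
    - [0.009, -0.038, 0.005, 0, 0.6]
    - [0.009, -0.038, 0.005, 0, 0.6]
    - [0.009, -0.038, 0.005, 0, 0.6]
    - [0.009, -0.038, 0.005, 0, 0.6]
    - [0.009, -0.038, 0.005, 0, 0.6]
    - [0.009, -0.038, 0.005, 0, 0.6]
    - [0.009, -0.038, 0.005, 0, 0.6]
    - [0.009, -0.038, 0.005, 0, 0.6]
    - [0.009, -0.038, 0.005, 0, 0.6]
    - [0.009, -0.038, 0.005, 0, 0.6]
    - [0.009, -0.038, 0.005, 0, 0.6]
    - [0.006, -0.025, 0.005, 0, 0.6]

```text
time_s: 6.77
tcp_pos: [0.6034, 0.0397, 0.2275]
ee_rot: [3.14, 0.008, -0.001]
ft_force: [-0.3, 0.7, -0.2]
gripper_width: 0.597
```

Run:
```python
from h import *
go(.606,.0362,.10,0)
```

```text
t=6.8 tcp=[0.6034 0.0397 0.2275] yaw=-0.001 q6=-0.06 d_tool=[0.0036 0.0033 0.1275] spin=-0.001 min rows=4 per row [0.0009 0.0008 0.0319] -0.0002 w=0.60
```

Call:
apply_moves:
  motion:
    - [0.001, 0.001, 0.032, 0, 0.6]
    - [0.001, 0.001, 0.032, 0, 0.6]
    - [0.001, 0.001, 0.032, 0, 0.6]
    - [0, 0, 0.032, 0, 0.6]
    - [0, 0, 0.03, 0, 0.6]
    - [0, 0, 0.024, 0, 0.6]

```text
time_s: 7.27
tcp_pos: [0.6055, 0.0541, 0.0455]
ee_rot: [-3.141, -0.004, 0.016]
ft_force: [0.7, 0.1, -1.0]
gripper_width: 0.599
```

Run:
```python
from h import *
go(.606,.0362,.028,0)
```

```text
t=7.3 tcp=[0.6055 0.0541 0.0455] yaw=0.016 q6=-0.05 d_tool=[0.0001 0.0179 0.0175] spin=0.016 min rows=1 per row [0.0001 0.0179 0.0175] 0.0155 w=0.60
```

Call:
apply_moves:
  motion:
    - [0, 0.018, 0, 0.016, 0.6]
    - [0, 0, 0, 0, 0.6]
    - [0, 0, 0.017, 0, 0.6]
    - [0, 0, 0, 0, 0.6]

```text
time_s: 7.6
tcp_pos: [0.6008, 0.0415, 0.0223]
ee_rot: [-3.139, 0.005, 0.004]
ft_force: [-2.1, -0.8, -2.0]
gripper_width: 0.6
```

Run:
```python
from h import *
go(.606,.0362,.028,0)
grab('wrist','wr4')
```

```text
t=7.6 tcp=[0.6008 0.0415 0.0223] yaw=0.004 q6=-0.07 d_tool=[ 0.0051  0.0053 -0.0058] spin=0.004 min rows=1 per row [ 0.0051  0.0053 -0.0058] 0.0036 w=0.60
```

View pics/wr4.png

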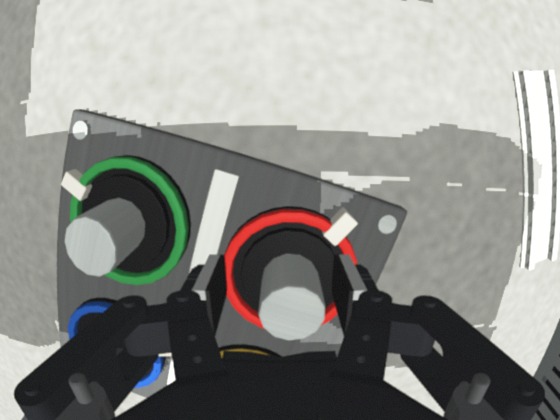

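Call:
apply_moves:
  motion:
    - [0.005, 0.005, -0.005, 0, 0.6]
    - [0, 0, 0, 0, 0.6]
    - [0, 0, 0, 0, 0.6]

```text
time_s: 7.9
tcp_pos: [0.6082, 0.038, 0.0332]
ee_rot: [-3.139, -0.001, 0.006]
ft_force: [0.4, 0.3, -0.4]
gripper_width: 0.6
```

Call:
apply_moves:
  motion:
    - [0, 0, 0, 0, 0]
    - [0, 0, 0, 0, 0]
    - [0, 0, 0, 0, 0]
    - [0, 0, 0, 0, 0]
    - [0, 0, 0, 0, 0]

```text
time_s: 8.32
tcp_pos: [0.6093, 0.0382, 0.0357]
ee_rot: [-3.139, -0.004, 0.006]
ft_force: [1.3, 0.2, -1.0]
gripper_width: 0.303
```

Call:
apply_moves:
  motion:
    - [0, 0, -0.02, 0, 0]
    - [0, 0, -0.03, 0, 0]
    - [0, 0, -0.03, 0, 0]
    - [0.002, -0.015, -0.01, 0, 0]
    - [0.002, -0.03, 0, 0, 0]
    - [0.002, -0.036, 0, 0, 0]
    - [0.002, -0.036, 0, 0, 0]
    - [0.002, -0.036, 0, 0, 0]
    - [0.002, -0.03, 0, 0, 0]
    - [0, -0.01, 0, 0, 0]
    - [0, 0, 0, 0, 0]

```text
time_s: 9.23
tcp_pos: [0.6183, 0.2411, 0.127]
ee_rot: [-3.138, 0.0, 0.002]
ft_force: [1.0, -1.1, -0.1]
gripper_width: 0.307
```

Run:
```python
from h import *
go(.6255,.232,.032,0)
grab('wrist','wr5')
```

```text
t=9.2 tcp=[0.6183 0.2411 0.127 ] yaw=0.002 q6=0.25 d_tool=[0.0072 0.0095 0.095 ] spin=0.002 min rows=3 per row [0.0024 0.0032 0.0317] 0.0005 w=0.31
```

View pics/wr5.png

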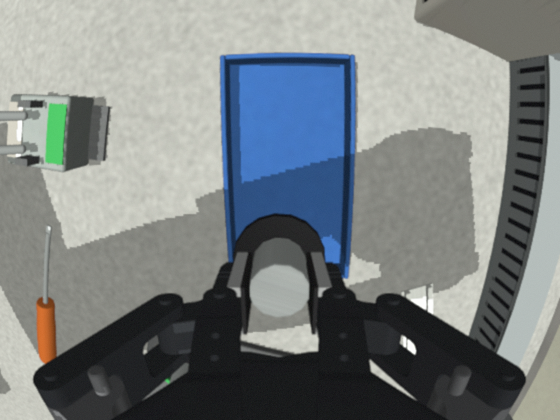

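Call:
apply_moves:
  motion:
    - [0.002, 0.003, 0.025, 0, 0]
    - [0.002, 0.003, 0.025, 0, 0]
    - [0.002, 0.003, 0.02, 0, 0]
    - [0, 0, 0.01, 0, 0]
    - [0, 0, 0.006, 0, 0]
    - [0, 0, 0, 0, 0]

```text
time_s: 9.78
tcp_pos: [0.6248, 0.2267, 0.0379]
ee_rot: [-3.139, -0.001, -0.001]
ft_force: [-0.5, -0.2, -1.0]
gripper_width: 0.298
```

Run:
```python
from h import *
go(.6255,.232,.030,0)
```

```text
t=9.8 tcp=[0.6248 0.2267 0.0379] yaw=-0.001 q6=0.23 d_tool=[ 0.0007 -0.0053  0.0079] spin=-0.001 min rows=1 per row [ 0.0007 -0.0053  0.0079] -0.0014 w=0.30
```

Call:
apply_moves:
  motion:
    - [0, -0.004, 0.006, 0, 0]
    - [0, 0, 0.004, 0, 0]
    - [0, 0, 0, 0, 0.5]
    - [0, 0, 0, 0, 0.5]
    - [0, 0, 0, 0, 0.5]
    - [0, 0, 0, 0, 0.6]

```text
time_s: 10.28
tcp_pos: [0.6266, 0.2312, 0.0313]
ee_rot: [-3.138, -0.006, -0.002]
ft_force: [0.7, 0.5, 0.8]
gripper_width: 0.598
```

Call:
apply_moves:
  motion:
    - [0, 0, -0.02, 0, 0.6]
    - [0, 0, -0.035, 0, 0.6]
    - [0, 0, -0.035, 0, 0.6]
    - [0, 0, -0.02, 0, 0.6]
    - [0, 0, 0, 0, 0.6]
    - [0, 0, 0, 0, 0.6]

```text
time_s: 10.78
tcp_pos: [0.6254, 0.231, 0.1473]
ee_rot: [-3.138, -0.006, -0.001]
ft_force: [-0.2, -0.2, -0.7]
gripper_width: 0.599
```

Run:
```python
from h import *
go(.5206,.0633,.13,0)
grab('wrist','wr6')
```

```text
t=10.8 tcp=[0.6254 0.231  0.1473] yaw=-0.001 q6=0.24 d_tool=[-0.1047  0.1679  0.016 ] spin=-0.001 min rows=6 per row [-0.0175  0.028   0.0027] -0.0002 w=0.60
```

View pics/wr6.png

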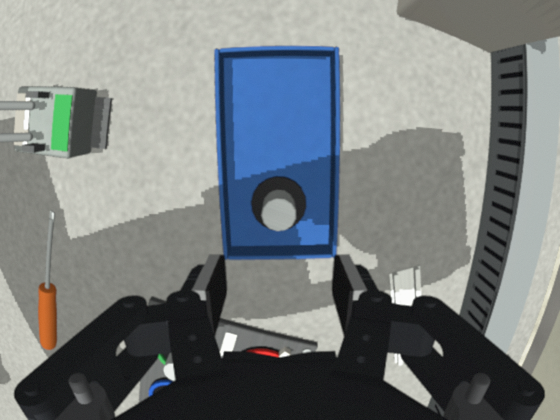

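Plug 1 stands in the tray at (278,205). Next is the plug in the green nest.

Call:
apply_moves:
  motion:
    - [-0.01, 0.016, 0, 0, 0.6]
    - [-0.02, 0.033, 0, 0, 0.6]
    - [-0.02, 0.033, 0, 0, 0.6]
    - [-0.02, 0.033, 0, 0, 0.6]
    - [-0.018, 0.028, 0, 0, 0.6]
    - [-0.008, 0.012, 0, 0, 0.6]
    - [0, 0, 0, 0, 0.6]
    - [0, 0, 0, 0, 0.6]

```text
time_s: 11.5
tcp_pos: [0.5214, 0.071, 0.1367]
ee_rot: [-3.138, 0.004, 0.001]
ft_force: [0.3, 0.9, 0.4]
gripper_width: 0.599
```

Run:
```python
from h import *
go(.5206,.0633,.075,0)
```

```text
t=11.5 tcp=[0.5214 0.071  0.1367] yaw=0.001 q6=-0.01 d_tool=[-0.0006  0.008   0.0616] spin=0.001 min rows=2 per row [-0.0003  0.004   0.0308] 0.0004 w=0.60
```

Call:
apply_moves:
  motion:
    - [0, 0.004, 0.03, 0, 0.6]
    - [0, 0.004, 0.03, 0, 0.6]
    - [0, 0, 0.015, 0, 0.6]
    - [0, 0, 0, 0, 0.6]

```text
time_s: 11.83
tcp_pos: [0.5228, 0.0652, 0.0583]
ee_rot: [-3.137, 0.002, 0.002]
ft_force: [-0.1, 0.1, -0.5]
gripper_width: 0.598
```

Run:
```python
from h import *
go(.5206,.0633,.026,0)
```

```text
t=11.8 tcp=[0.5228 0.0652 0.0583] yaw=0.002 q6=-0.03 d_tool=[-0.0021  0.002   0.0323] spin=0.002 min rows=1 per row [-0.0021  0.002   0.0323] 0.0017 w=0.60
```

Call:
apply_moves:
  motion:
    - [-0.001, 0.001, 0.014, 0, 0.6]
    - [-0.001, 0.001, 0.014, 0, 0.6]
    - [0, 0, 0.004, 0, 0.6]
    - [0, 0, 0, 0, 0.6]
    - [0, 0, 0, 0, 0]
    - [0, 0, 0, 0, 0]
    - [0, 0, 0, 0, 0]
    - [0, 0, 0, 0, 0]
    - [0, 0, 0, 0, 0]

```text
time_s: 12.58
tcp_pos: [0.5241, 0.067, 0.0289]
ee_rot: [-3.137, 0.0, 0.006]
ft_force: [0.8, -0.1, -0.8]
gripper_width: 0.308
```

Call:
apply_moves:
  motion:
    - [0, 0, -0.02, 0, 0]
    - [0, 0, -0.035, 0, 0]
    - [0, 0, -0.03, 0, 0]
    - [0.008, -0.02, -0.005, 0, 0]
    - [0.014, -0.034, 0, 0, 0]
    - [0.014, -0.034, 0, 0, 0]
    - [0.014, -0.034, 0, 0, 0]
    - [0.014, -0.034, 0, 0, 0]
    - [0.014, -0.034, 0, 0, 0]
    - [0.012, -0.028, 0, 0, 0]
    - [0.006, -0.012, 0, 0, 0]
    - [0, 0, 0, 0, 0]

```text
time_s: 13.58
tcp_pos: [0.6229, 0.3074, 0.1286]
ee_rot: [-3.135, -0.005, 0.001]
ft_force: [-0.5, 0.4, -0.4]
gripper_width: 0.31
```

Run:
```python
from h import *
go(.6255,.312,.026,0)
grab('scene','sc7')
```

```text
t=13.6 tcp=[0.6229 0.3074 0.1286] yaw=0.001 q6=0.34 d_tool=[ 0.0021 -0.0039  0.1026] spin=0.001 min rows=3 per row [ 0.0007 -0.0013  0.0342] 0.0003 w=0.31
```

View pics/sc7.png

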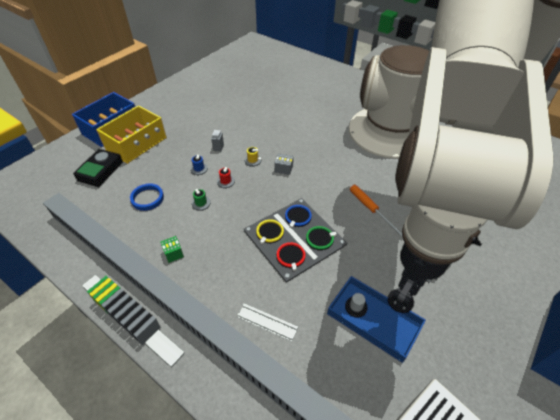

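Plug 2 is held above the tray (400,300), all the nests are empty, and the sockets are where they were.

Call:
apply_moves:
  motion:
    - [0, -0.001, 0.03, 0, 0]
    - [0, -0.001, 0.03, 0, 0]
    - [0, 0, 0.025, 0, 0]
    - [0, 0, 0.012, 0, 0]
    - [0, 0, 0.003, 0, 0]
    - [0, 0, 0, 0, 0]

```text
time_s: 14.13
tcp_pos: [0.6231, 0.3054, 0.0282]
ee_rot: [-3.135, -0.008, -0.001]
ft_force: [0.0, -1.2, 0.2]
gripper_width: 0.311
```

Run:
```python
from h import *
go(.6255,.312,.021,0)
```

```text
t=14.1 tcp=[0.6231 0.3054 0.0282] yaw=-0.001 q6=0.34 d_tool=[ 0.0023 -0.0066  0.0072] spin=-0.001 min rows=1 per row [ 0.0023 -0.0066  0.0072] -0.0013 w=0.31
```

Call:
apply_moves:
  motion:
    - [0, 0, 0.006, 0, 0]
    - [0, 0, 0.003, 0, 0]
    - [0, 0, 0, 0, 0.5]
    - [0, 0, 0, 0, 0.5]
    - [0, 0, 0, 0, 0.6]
    - [0, 0, 0, 0, 0.6]
    - [0, 0, -0.02, 0, 0.6]
    - [0, 0, -0.035, 0, 0.6]
    - [0, 0, -0.035, 0, 0.6]
    - [0, 0, -0.035, 0, 0.6]
    - [0, 0, -0.015, 0, 0.6]
    - [0, 0, 0, 0, 0.6]

```text
time_s: 15.13
tcp_pos: [0.6226, 0.304, 0.1712]
ee_rot: [-3.133, -0.014, -0.002]
ft_force: [0.4, 0.9, 0.2]
gripper_width: 0.601
```

Run:
```python
from h import *
go(.5057,-.30,.20,0)
d=grab('wrist','wr8')
sock(d,1,.623,.305,zb=.004,h=.04);sock(d,1,.626,.231,zb=.004,h=.04)
```

```text
t=15.1 tcp=[0.6226 0.304  0.1712] yaw=-0.002 q6=0.34 d_tool=[-0.1154  0.6039 -0.0355] spin=-0.002 min rows=17 per row [-0.0068  0.0355 -0.0021] -0.0001 w=0.60
c [0.6241 0.3029] mean [0.6241 0.3034 0.0438] r_mm 13.8 n 789 741 yaw 0.224 off [0.4 0.1]
c [0.6254 0.2297] mean [0.6255 0.2307 0.0437] r_mm 13.8 n 620 560 yaw 0.165 off [0.2 0. ]
```

View pics/wr8.png

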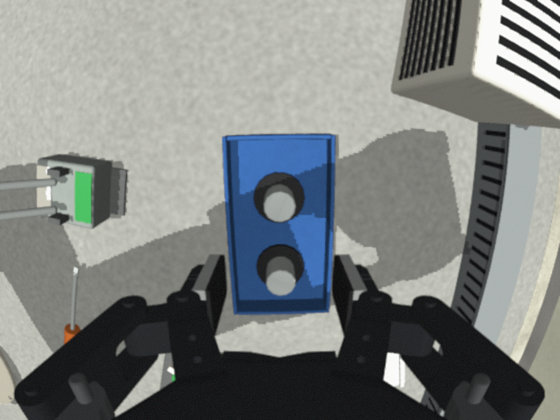

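Call:
apply_moves:
  motion:
    - [-0.003, 0.02, -0.005, 0, 0.7]
    - [-0.007, 0.036, -0.003, 0, 0.7]
    - [-0.007, 0.036, -0.003, 0, 0.7]
    - [-0.007, 0.036, -0.003, 0, 0.7]
    - [-0.007, 0.036, -0.003, 0, 0.7]
    - [-0.007, 0.036, 0, 0, 0.7]
    - [-0.007, 0.036, 0, 0, 0.7]
    - [-0.007, 0.036, 0, 0, 0.7]
    - [-0.007, 0.036, 0, 0, 0.7]
    - [-0.007, 0.036, 0, 0, 0.7]
    - [-0.007, 0.036, 0, 0, 0.7]
    - [-0.007, 0.036, 0, 0, 0.7]

```text
time_s: 16.18
tcp_pos: [0.5335, -0.1219, 0.1672]
ee_rot: [-3.131, 0.002, 0.009]
ft_force: [0.7, -0.5, 0.1]
gripper_width: 0.706
```

Call:
apply_moves:
  motion:
    - [-0.007, 0.036, 0, 0, 0.7]
    - [-0.007, 0.036, 0, 0, 0.7]
    - [-0.007, 0.036, 0, 0, 0.7]
    - [-0.007, 0.036, 0, 0, 0.7]
    - [-0.004, 0.02, 0, 0, 0.7]
    - [0, 0, 0, 0, 0.7]

```text
time_s: 16.68
tcp_pos: [0.4955, -0.2987, 0.1569]
ee_rot: [-3.128, 0.01, 0.004]
ft_force: [0.4, 0.1, 0.4]
gripper_width: 0.696
```

Run:
```python
from h import *
go(.5057,-.2720,.20,1.988)
```

```text
t=16.7 tcp=[ 0.4955 -0.2987  0.1569] yaw=0.004 q6=-0.68 d_tool=[ 0.0099 -0.0273 -0.0428] spin=-1.984 min rows=17 per row [ 0.0006 -0.0016 -0.0025] -0.1167 w=0.70
```

Call:
apply_moves:
  motion:
    - [0, 0, 0, -0.12, 0.7]
    - [0, 0, 0, -0.12, 0.7]
    - [0, 0, 0, -0.12, 0.7]
    - [0, 0, 0, -0.12, 0.7]
    - [0, 0, 0, -0.12, 0.7]
    - [0, 0, 0, -0.12, 0.7]
    - [0, 0, 0, -0.12, 0.7]
    - [0, 0, 0, -0.12, 0.7]
    - [0, 0, 0, -0.12, 0.7]
    - [0, 0, 0, -0.12, 0.7]
    - [0, 0, 0, -0.12, 0.7]
    - [0, 0, 0, -0.12, 0.7]

```text
time_s: 17.68
tcp_pos: [0.4916, -0.2924, 0.1407]
ee_rot: [-3.115, -0.026, 1.494]
ft_force: [-0.2, 0.5, -1.2]
gripper_width: 0.699
```

Call:
apply_moves:
  motion:
    - [0, 0, 0, -0.12, 0.7]
    - [0, 0, 0, -0.12, 0.7]
    - [0, 0, 0, -0.12, 0.7]
    - [0, 0, 0, -0.1, 0.7]
    - [0, 0, 0, 0, 0.7]

```text
time_s: 18.1
tcp_pos: [0.4906, -0.2883, 0.1345]
ee_rot: [-3.126, -0.043, 1.982]
ft_force: [0.9, 0.0, 0.6]
gripper_width: 0.698
```

Run:
```python
from h import *
go(.5057,-.2720,.06,1.988)
d=grab('wrist','wr9');sock(d,1,.5057,-.272)
```

```text
t=18.1 tcp=[ 0.4906 -0.2883  0.1345] yaw=1.982 q6=-2.65 d_tool=[0.0057 0.0215 0.0745] spin=-0.006 min rows=3 per row [0.0019 0.0072 0.0248] -0.0020 w=0.70
c [ 0.5054 -0.2716] mean [ 0.5046 -0.2722  0.042 ] r_mm 17.3 n 1416 197 yaw -2.735 off [-7.7 -3.3]
```

View pics/wr9.png

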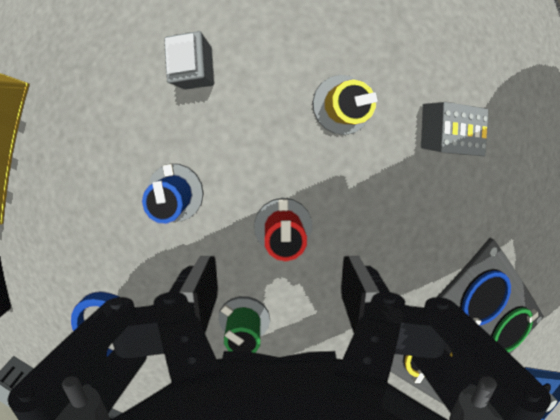

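Call:
apply_moves:
  motion:
    - [0.002, 0.007, 0.01, 0, 0.7]
    - [0.002, 0.007, 0.02, 0, 0.7]
    - [0.002, 0.007, 0.02, 0, 0.7]
    - [0, 0, 0.015, 0, 0.7]
    - [0, 0, 0, 0, 0.7]

```text
time_s: 18.57
tcp_pos: [0.5069, -0.269, 0.0633]
ee_rot: [-3.125, -0.043, 1.957]
ft_force: [-0.0, 0.6, -1.0]
gripper_width: 0.697
```

Run:
```python
from h import *
go(.5055,-.2718,.014,1.988)
```

```text
t=18.6 tcp=[ 0.5069 -0.269   0.0633] yaw=1.957 q6=-2.59 d_tool=[-0.0042 -0.0016  0.0492] spin=-0.031 min rows=2 per row [-0.0021 -0.0008  0.0246] -0.0156 w=0.70
```

Call:
apply_moves:
  motion:
    - [-0.002, -0.001, 0.02, -0.015, 0.7]
    - [-0.002, 0, 0.018, -0.015, 0.7]
    - [0, 0, 0.006, 0, 0.7]
    - [0, 0, 0, 0, 0.7]

```text
time_s: 18.9
tcp_pos: [0.5068, -0.2699, 0.017]
ee_rot: [-3.126, -0.045, 1.978]
ft_force: [0.4, -0.0, -1.1]
gripper_width: 0.7
```

Run:
```python
from h import *
go(.5055,-.2718,.014,1.988)
```

```text
t=18.9 tcp=[ 0.5068 -0.2699  0.017 ] yaw=1.978 q6=-2.61 d_tool=[-0.0014 -0.0019  0.003 ] spin=-0.010 min rows=1 per row [-0.0014 -0.0019  0.003 ] -0.0096 w=0.70
```

Call:
apply_moves:
  motion:
    - [-0.001, -0.002, 0.002, 0, 0.7]
    - [0, 0, 0, 0, 0]
    - [0, 0, 0, 0, 0]
    - [0, 0, 0, 0, 0]
    - [0, 0, 0, 0, 0]
    - [0, 0, 0, 0, 0]
    - [0, 0, 0, 0, 0]

```text
time_s: 19.48
tcp_pos: [0.507, -0.2726, 0.0198]
ee_rot: [-3.129, -0.04, 1.974]
ft_force: [-0.3, -0.5, -0.9]
gripper_width: 0.383
```

Run:
```python
from h import *
go(.5055,-.2718,.014,1.988)
d=grab('wrist','wr10');sock(d,1,.506,-.271)
```

```text
t=19.5 tcp=[ 0.507  -0.2726  0.0198] yaw=1.974 q6=-2.61 d_tool=[ 0.0011 -0.001   0.0059] spin=-0.014 min rows=1 per row [ 0.0011 -0.001   0.0059] -0.0144 w=0.38
c [ 0.5016 -0.2753] mean [ 0.5042 -0.2743  0.0439] r_mm 29.9 n 5448 659 yaw -2.777 off [-2.9 -1.1]
```

View pics/wr10.png

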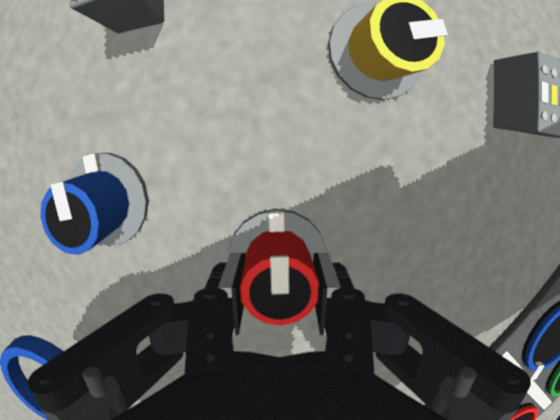

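Call:
apply_moves:
  motion:
    - [0, 0, -0.02, 0, 0]
    - [0, 0, -0.035, 0, 0]
    - [0, 0, -0.035, 0, 0]
    - [0.012, 0.01, -0.025, 0, 0]
    - [0.027, 0.0235, -0.01, 0, 0]
    - [0.027, 0.0235, 0, 0, 0]
    - [0.027, 0.0235, 0, 0, 0]
    - [0.027, 0.0235, 0, 0, 0]
    - [0.027, 0.0235, 0, 0, 0]
    - [0.027, 0.0235, 0, 0, 0]
    - [0.027, 0.0235, 0, 0, 0]
    - [0.027, 0.0235, 0, 0, 0]

```text
time_s: 20.53
tcp_pos: [0.6052, 0.0167, 0.1588]
ee_rot: [-3.13, -0.04, 1.963]
ft_force: [0.7, -1.1, -1.1]
gripper_width: 0.376
```

Run:
```python
from h import *
go(.606,.036,.15,-.743)
```

```text
t=20.5 tcp=[0.6052 0.0167 0.1588] yaw=1.963 q6=-2.08 d_tool=[0.0172 0.0082 0.0094] spin=2.706 min rows=23 per row [0.0007 0.0004 0.0004] 0.1176 w=0.38
```

Call:
apply_moves:
  motion:
    - [0, 0, -0.001, 0.1, 0]
    - [0, 0, -0.001, 0.12, 0]
    - [0, 0, -0.001, 0.12, 0]
    - [0, 0, -0.001, 0.12, 0]
    - [0, 0, -0.001, 0.12, 0]
    - [0, 0, -0.001, 0.12, 0]
    - [0, 0, -0.001, 0.12, 0]
    - [0, 0, -0.001, 0.12, 0]
    - [0, 0, -0.001, 0.12, 0]
    - [0, 0, -0.001, 0.12, 0]
    - [0, 0, -0.001, 0.12, 0]
    - [0, 0, -0.001, 0.12, 0]

```text
time_s: 21.53
tcp_pos: [0.6062, 0.0264, 0.1702]
ee_rot: [-3.098, 0.009, 0.498]
ft_force: [0.2, -0.1, -1.0]
gripper_width: 0.378
```

Call:
apply_moves:
  motion:
    - [0, 0, -0.001, 0.12, 0]
    - [0, 0, -0.001, 0.12, 0]
    - [0, 0, -0.001, 0.12, 0]
    - [0, 0, -0.001, 0.12, 0]
    - [0, 0, -0.001, 0.12, 0]
    - [0, 0, -0.001, 0.12, 0]
    - [0, 0, -0.001, 0.12, 0]
    - [0, 0, -0.001, 0.12, 0]
    - [0, 0, -0.001, 0.12, 0]
    - [0, 0, -0.001, 0.1, 0]
    - [0, 0, 0, 0, 0]
    - [0, 0, 0, 0, 0]

```text
time_s: 22.53
tcp_pos: [0.6058, 0.0261, 0.1802]
ee_rot: [-3.137, 0.045, -0.737]
ft_force: [-0.0, -0.4, -0.8]
gripper_width: 0.38
```

Run:
```python
from h import *
go(.606,.036,.07,-.743)
d=grab('wrist','wr11')
```

```text
t=22.5 tcp=[0.6058 0.0261 0.1802] yaw=-0.737 q6=0.63 d_tool=[-0.0016 -0.007   0.1105] spin=0.006 min rows=3 per row [-0.0005 -0.0023  0.0368] 0.0020 w=0.38
```

View pics/wr11.png

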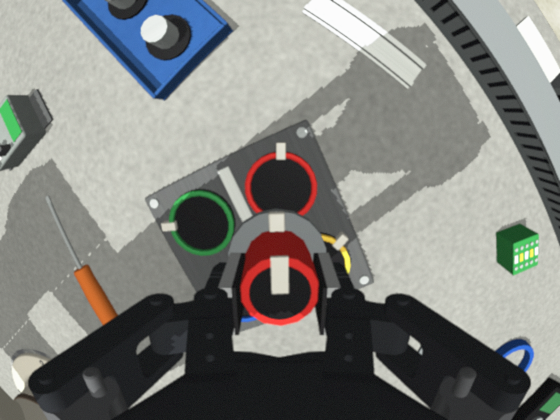

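```bash
cat >> h.py <<'E'
def held(d,col,off):
    """held socket: fit rim of its top (colour) in world; tool-frame offset"""
    s=manip.state();t=s['tcp_pos'];C=cloud(d,1).reshape(-1,3);F=d['frame'].reshape(-1,3).astype(int)
    r,g,b=F.T
    m=dict(red=(r>g+50)&(r>b+50),green=(g>r+35)&(g>b+20),blue=(b>r+35)&(b>g+20),yellow=(r>b+60)&(g>b+50))[col]
    k=m&(np.hypot(C[:,0]-t[0],C[:,1]-t[1])<.035)&(abs(C[:,2]-(t[2]-off+.042))<.004)
    P=C[k];c,rr=encl(P)
    M=R.from_euler('xyz',s['ee_rot']).as_matrix();top=P[:,2].mean()
    ax=-M[:,2] # axis up of held thing
    base=np.array([c[0],c[1],top])-.042*ax
    # stripe
    w=(F.min(1)>110)&(F.max(1)-F.min(1)<45)&(np.hypot(C[:,0]-c[0],C[:,1]-c[1])<.017)&(abs(C[:,2]-top)<.004)
    q=C[w][:,:2]-c;v=q.mean(0)
    print('held top c',c.round(4),'z',top.round(4),'r',round(rr,1),len(P),'base',base.round(4),'tcp-base',(t-base).round(4),'key yaw',np.arctan2(v[1],v[0]).round(3),len(q),'tilt',np.arccos(-M[2,2]).round(3))
    return base
E
python3 - <<'E'
from h import *
d=ld('/tmp/wrist.npz');held(d,'red',.0198);nest(d,1,.6061,.0357,'red');ptr(d,1,(.6061,.036))
E
```

```text
held top c [0.6066 0.0261] z 0.2041 r 18.1 1849 base [0.6053 0.0276 0.1621] tcp-base [ 0.0005 -0.0015  0.0181] key yaw 0.796 604 tilt 0.045
red c [0.6063 0.0361] enc [0.6048 0.0351] 36.3 r 32.0 z 0.0187 1008 ptr n 306 yaw 1.971 r 0.021
ptr 0.831 0.0363 142
```

Call:
apply_moves:
  motion:
    - [0, -0.002, 0.02, 0, 0]
    - [0, -0.002, 0.035, 0, 0]
    - [0, -0.002, 0.035, 0, 0]
    - [0, 0, 0.02, 0, 0]
    - [0, 0, 0, 0, 0]
    - [0, 0, 0, 0, 0]

```text
time_s: 23.08
tcp_pos: [0.6075, 0.0344, 0.0683]
ee_rot: [-3.134, 0.042, -0.717]
ft_force: [0.3, 0.4, -0.2]
gripper_width: 0.382
```

Run:
```python
from h import *
go(.6067,.0345,.034,-.74)
d=grab('wrist');held(d,'red',.0185)
```

```text
t=23.1 tcp=[0.6075 0.0344 0.0683] yaw=-0.717 q6=0.62 d_tool=[0.0008 0.0007 0.0343] spin=0.023 min rows=1 per row [0.0008 0.0007 0.0343] 0.0233 w=0.38
held top c [0.6083 0.0352] z 0.0925 r 18.0 1852 base [0.6072 0.0366 0.0505] tcp-base [ 0.0003 -0.0022  0.0179] key yaw 0.777 641 tilt 0.042
```

Call:
apply_moves:
  motion:
    - [-0.0005, 0.0005, 0.01, -0.02, 0]
    - [-0.0005, 0.0005, 0.01, -0.02, 0]
    - [0, 0, 0.006, 0, 0]
    - [0, 0, 0.002, 0, 0]
    - [0, 0, 0, 0, 0]

```text
time_s: 23.55
tcp_pos: [0.6076, 0.0348, 0.0428]
ee_rot: [-3.128, 0.036, -0.669]
ft_force: [0.3, -0.3, -1.0]
gripper_width: 0.38
```

Run:
```python
from h import *
go(.6065,.034,.032,-.68)
d=grab('wrist');held(d,'red',.0185)
```

```text
t=23.6 tcp=[0.6076 0.0348 0.0428] yaw=-0.669 q6=0.57 d_tool=[0.0001 0.0014 0.0108] spin=0.011 min rows=1 per row [0.0001 0.0014 0.0108] 0.0105 w=0.38
held top c [0.6081 0.0356] z 0.067 r 17.8 1861 base [0.6072 0.037  0.025 ] tcp-base [ 0.0003 -0.0022  0.0179] key yaw 0.816 644 tilt 0.038
```

Call:
apply_moves:
  motion:
    - [0, 0.0014, 0.006, 0, 0]
    - [0, 0, 0.005, 0, 0]
    - [0, 0, 0.002, 0, 0]
    - [0, 0, 0, 0, 0]

```text
time_s: 23.93
tcp_pos: [0.6077, 0.0342, 0.032]
ee_rot: [-3.125, 0.032, -0.67]
ft_force: [-1.3, 0.2, -0.0]
gripper_width: 0.374
```

Run:
```python
from h import *
go(.6065,.034,.032,-.68);print(manip.state()['ft_force'])
d=grab('wrist');held(d,'red',.0185)
```

```text
t=23.9 tcp=[0.6077 0.0342 0.032 ] yaw=-0.670 q6=0.57 d_tool=[-0.0008  0.0009  0.    ] spin=0.010 min rows=1 per row [-0.0008  0.0009  0.    ] 0.0103 w=0.37
[-1.28595086  0.20674701 -0.03077574]
held top c [0.6078 0.0348] z 0.0566 r 18.1 1904 base [0.6071 0.0362 0.0146] tcp-base [ 0.0006 -0.002   0.0173] key yaw 0.817 637 tilt 0.036
```

Seated. Releasing and lifting.

Call:
apply_moves:
  motion:
    - [0, 0, 0, 0, 0.5]
    - [0, 0, 0, 0, 0.55]
    - [0, 0, 0, 0, 0.6]
    - [0, 0, 0, 0, 0.6]
    - [0, 0, -0.02, 0, 0.6]
    - [0, 0, -0.035, 0, 0.6]
    - [0, 0, -0.035, 0, 0.6]
    - [0, 0, -0.02, 0, 0.6]
    - [0, 0, 0, 0, 0.6]

```text
time_s: 24.73
tcp_pos: [0.608, 0.0304, 0.1429]
ee_rot: [-3.129, 0.037, -0.67]
ft_force: [0.4, 0.6, 0.2]
gripper_width: 0.6
```

Run:
```python
from h import *
d=grab('wrist','wr12');c=sock(d,1,.606,.036,zb=.014,rad=.03)[0];keyyaw(d,1,c,.014);nest(d,1,.6061,.0357,'red');ptr(d,1,(.6061,.036))
go(.45,-.25,.17,.677)
```

```text
c [0.6073 0.0362] mean [0.6079 0.0367 0.0562] r_mm 17.0 n 1581 220 yaw 0.88 off [5.2 6.3]
key top/block [(0.887, 220), (0.908, 118)]
red c [0.606 0.036] enc [0.6049 0.0347] 36.9 r 31.7 z 0.0189 1668 ptr n 414 yaw 2.093 r 0.022
ptr 0.833 0.036 178
t=24.8 tcp=[0.6076 0.0305 0.1413] yaw=-0.670 q6=0.57 d_tool=[ 0.0496  0.3173 -0.0345] spin=-1.347 min rows=12 per row [ 0.0041  0.0264 -0.0029] -0.1123 w=0.61
```

View pics/wr12.png

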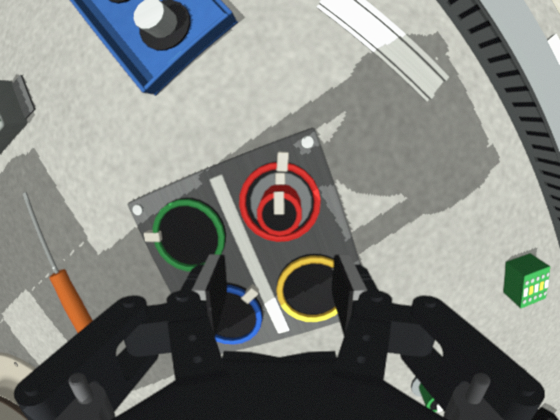

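Call:
apply_moves:
  motion:
    - [0.001, 0.018, -0.005, 0, 0.6]
    - [0.001, 0.036, -0.005, 0, 0.6]
    - [0.001, 0.036, 0, 0, 0.6]
    - [0.001, 0.036, 0, 0, 0.6]
    - [0.001, 0.036, 0, 0, 0.6]
    - [0.001, 0.036, 0, 0, 0.6]
    - [0.001, 0.036, 0, 0, 0.6]
    - [0.001, 0.036, 0, 0, 0.6]
    - [0.001, 0.036, 0, 0, 0.6]
    - [0.001, 0.036, 0, 0, 0.6]
    - [0.001, 0.018, 0, 0, 0.6]
    - [0, 0, 0, -0.06, 0.6]

```text
time_s: 25.78
tcp_pos: [0.3789, -0.2665, 0.1328]
ee_rot: [-3.128, 0.051, -0.606]
ft_force: [0.2, 0.4, 0.6]
gripper_width: 0.596
```

Call:
apply_moves:
  motion:
    - [0, 0, -0.001, -0.12, 0.6]
    - [0, 0, -0.001, -0.12, 0.6]
    - [0, 0, -0.001, -0.12, 0.6]
    - [0, 0, -0.001, -0.12, 0.6]
    - [0, 0, -0.001, -0.12, 0.6]
    - [0, 0, -0.001, -0.12, 0.6]
    - [0, 0, -0.001, -0.12, 0.6]
    - [0, 0, -0.001, -0.12, 0.6]
    - [0, 0, -0.001, -0.12, 0.6]
    - [0, 0, -0.001, -0.12, 0.6]
    - [0, 0, -0.001, -0.05, 0.6]
    - [0, 0, 0, 0, 0.6]

```text
time_s: 26.78
tcp_pos: [0.3733, -0.2651, 0.1296]
ee_rot: [-3.069, 0.002, 0.698]
ft_force: [-0.7, -0.0, 0.9]
gripper_width: 0.6
```

Run:
```python
from h import *
d=grab('wrist','wr13');c=sock(d,1,.387,-.268);keyyaw(d,1,c[0]) if c else 0
go(.387,-.268,.06,.677);print(manip.state()['ee_rot'])
```

```text
c [ 0.3866 -0.2679] mean [ 0.386  -0.2676  0.0422] r_mm 17.1 n 1523 219 yaw 2.306 off [-5.3  5.9]
key top/block [(2.221, 219), (2.284, 114)]
t=26.8 tcp=[ 0.3732 -0.2651  0.1294] yaw=0.695 q6=-1.48 d_tool=[0.0089 0.0161 0.0684] spin=0.018 min rows=2 per row [0.0045 0.008  0.0342] 0.0090 w=0.60
[-3.06914552e+00  2.59186774e-03  6.94931005e-01]
```

View pics/wr13.png

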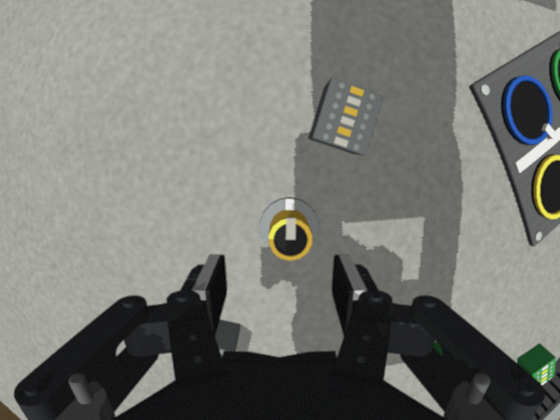

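Call:
apply_moves:
  motion:
    - [0, 0, 0, 0, 0.6]
    - [0, 0, 0, 0, 0.6]
    - [0, 0, 0, 0, 0.6]
    - [0, 0, 0, 0, 0.6]
    - [0, 0, 0, 0, 0.6]
    - [0, 0, 0, 0, 0.6]

```text
time_s: 27.33
tcp_pos: [0.3727, -0.2645, 0.1276]
ee_rot: [-3.067, 0.003, 0.686]
ft_force: [-0.0, 0.2, 0.1]
gripper_width: 0.599
```

Call:
apply_moves:
  motion:
    - [0, 0, 0, 0.12, 0.6]
    - [0, 0, 0, 0.12, 0.6]
    - [0, 0, 0, 0.12, 0.6]
    - [0, 0, 0, 0.12, 0.6]
    - [0, 0, 0, 0.12, 0.6]
    - [0, 0, 0, 0.12, 0.6]
    - [0, 0, 0, 0, 0.6]

```text
time_s: 27.92
tcp_pos: [0.3728, -0.2647, 0.1279]
ee_rot: [-3.09, 0.053, -0.063]
ft_force: [0.4, -0.1, 0.6]
gripper_width: 0.598
```

Call:
apply_moves:
  motion:
    - [0, 0, 0, -0.06, 0.6]
    - [0, 0, 0, -0.06, 0.6]
    - [0, 0, 0, -0.06, 0.6]
    - [0, 0, 0, -0.06, 0.6]
    - [0, 0, 0, -0.06, 0.6]
    - [0, 0, 0, -0.06, 0.6]
    - [0, 0, 0, -0.06, 0.6]
    - [0, 0, 0, -0.06, 0.6]
    - [0, 0, 0, -0.06, 0.6]
    - [0, 0, 0, -0.06, 0.6]
    - [0, 0, 0, -0.06, 0.6]
    - [0, 0, 0, 0, 0.6]

```text
time_s: 28.92
tcp_pos: [0.3731, -0.2649, 0.1284]
ee_rot: [-3.069, 0.004, 0.682]
ft_force: [0.5, 0.6, -0.1]
gripper_width: 0.601
```

Run:
```python
from h import *
for a in [(-3.06914552e+00,2.59186774e-03,6.94931005e-01)]:
    print(R.from_euler('xyz',a).as_matrix()[:,2])
print(R.from_euler('xyz',manip.state()['ee_rot']).as_matrix()[:,2])
go(.387,-.268,.06,.677)
```

```text
[-0.04833526  0.05394252 -0.9973735 ]
[-0.04836881  0.05403232 -0.99736702]
t=28.9 tcp=[ 0.3731 -0.2649  0.1284] yaw=0.682 q6=-1.47 d_tool=[0.0091 0.0161 0.0674] spin=0.005 min rows=2 per row [0.0046 0.0081 0.0337] 0.0025 w=0.60
```

Call:
apply_moves:
  motion:
    - [0.001, 0.001, -0.01, 0, 0.6]
    - [0.001, 0.001, -0.01, 0, 0.6]
    - [0.001, 0.001, -0.01, 0, 0.6]
    - [0.001, 0.001, -0.01, 0, 0.6]
    - [0.001, 0.001, -0.01, 0, 0.6]
    - [0.001, 0.002, -0.01, 0, 0.6]
    - [0.001, 0.002, -0.01, 0, 0.6]
    - [0.001, 0.002, -0.01, 0, 0.6]
    - [0.001, 0.002, -0.01, 0, 0.6]
    - [0, 0.002, -0.01, 0, 0.6]
    - [0, 0, 0, 0, 0.6]
    - [0, 0, 0, 0, 0.6]

```text
time_s: 29.92
tcp_pos: [0.3973, -0.2779, 0.2402]
ee_rot: [-3.073, 0.003, 0.682]
ft_force: [-0.5, -0.6, -0.9]
gripper_width: 0.597
```

Call:
apply_moves:
  motion:
    - [0, 0, 0.04, 0, 0.6]
    - [0, 0, 0.04, 0, 0.6]
    - [0, 0, 0.04, 0, 0.6]
    - [0, 0, 0, 0, 0.6]
    - [0, 0, 0, 0, 0.6]

```text
time_s: 30.33
tcp_pos: [0.3916, -0.2717, 0.1175]
ee_rot: [-3.075, 0.003, 0.681]
ft_force: [-0.3, -0.4, 1.5]
gripper_width: 0.602
```

Run:
```python
from h import *
print(R.from_euler('xyz',manip.state()['ee_rot']).as_matrix()[:,2])
go(.387,-.268,.06,.677)
```

```text
[-0.04422204  0.04999142 -0.99777015]
t=30.3 tcp=[ 0.3916 -0.2717  0.1175] yaw=0.681 q6=-1.45 d_tool=[-0.001  -0.0019  0.0578] spin=0.004 min rows=2 per row [-0.0005 -0.001   0.0289] 0.0022 w=0.60
```

Call:
apply_moves:
  motion:
    - [0.01, 0.036, 0, 0, 0.6]
    - [0.01, 0.036, 0, 0, 0.6]
    - [0.01, 0.036, 0, 0, 0.6]
    - [0.01, 0.036, 0, 0, 0.6]
    - [0, 0, 0, 0, 0.6]
    - [0, 0, 0, 0, 0.6]

```text
time_s: 30.83
tcp_pos: [0.5198, -0.3632, 0.1176]
ee_rot: [-3.079, 0.002, 0.681]
ft_force: [-0.3, 0.2, 0.1]
gripper_width: 0.603
```

Call:
apply_moves:
  motion:
    - [-0.003, -0.012, 0, 0, 0.6]
    - [-0.003, -0.012, 0, 0, 0.6]
    - [-0.003, -0.012, 0, 0, 0.6]
    - [-0.003, -0.012, 0, 0, 0.6]
    - [-0.003, -0.012, 0, 0, 0.6]
    - [-0.003, -0.012, 0, 0, 0.6]
    - [-0.003, -0.012, 0, 0, 0.6]
    - [-0.003, -0.012, 0, 0, 0.6]
    - [-0.003, -0.012, 0, 0, 0.6]
    - [-0.003, -0.012, 0, 0, 0.6]
    - [-0.003, -0.012, 0, 0, 0.6]
    - [0, 0, 0, 0, 0.6]

```text
time_s: 31.83
tcp_pos: [0.406, -0.2787, 0.1483]
ee_rot: [-3.1, -0.0, 0.681]
ft_force: [-0.7, -0.0, -0.1]
gripper_width: 0.597
```

Call:
apply_moves:
  motion:
    - [0.01, 0.036, 0.006, 0, 0.6]
    - [0.01, 0.036, 0.006, 0, 0.6]
    - [0.01, 0.036, 0.006, 0, 0.6]
    - [0.01, 0.036, 0.006, 0, 0.6]
    - [0, 0, 0, 0, 0.6]
    - [0, 0, 0, 0, 0.6]

```text
time_s: 32.33
tcp_pos: [0.5333, -0.3693, 0.1274]
ee_rot: [-3.112, -0.002, 0.68]
ft_force: [-0.7, -0.5, 0.1]
gripper_width: 0.601
```

Call:
apply_moves:
  motion:
    - [-0.003, -0.012, 0, 0, 0.6]
    - [-0.003, -0.012, 0, 0, 0.6]
    - [-0.003, -0.012, 0, 0, 0.6]
    - [-0.003, -0.012, 0, 0, 0.6]
    - [-0.003, -0.012, 0, 0, 0.6]
    - [-0.003, -0.012, 0, 0, 0.6]
    - [-0.003, -0.012, 0, 0, 0.6]
    - [-0.003, -0.012, 0, 0, 0.6]
    - [-0.003, -0.012, 0, 0, 0.6]
    - [-0.003, -0.012, 0, 0, 0.6]
    - [-0.003, -0.012, 0, 0, 0.6]
    - [0, 0, 0, 0, 0.6]

```text
time_s: 33.33
tcp_pos: [0.4172, -0.2823, 0.1446]
ee_rot: [-3.127, -0.004, 0.679]
ft_force: [-0.0, -1.0, 0.6]
gripper_width: 0.601
```

Run:
```python
from h import *
d=grab('wrist','wr14');c=sock(d,1,.387,-.268);keyyaw(d,1,c[0])
go(.3868,-.268,.06,.675)
```

```text
c [ 0.3868 -0.2678] mean [ 0.3867 -0.2675  0.0422] r_mm 16.8 n 1441 226 yaw 2.231 off [-5.   6.5]
key top/block [(2.229, 226), (2.231, 106)]
t=33.4 tcp=[ 0.418  -0.283   0.1449] yaw=0.679 q6=-1.43 d_tool=[-0.0152 -0.0302  0.0852] spin=0.004 min rows=3 per row [-0.0051 -0.0101  0.0284] 0.0014 w=0.60
```

Call:
apply_moves:
  motion:
    - [-0.003, -0.007, 0.02, 0, 0.6]
    - [-0.004, -0.008, 0.025, 0, 0.6]
    - [-0.004, -0.008, 0.025, 0, 0.6]
    - [-0.003, -0.006, 0.015, 0, 0.6]
    - [0, 0, 0, 0, 0.6]
    - [0, 0, 0, 0, 0.6]

```text
time_s: 33.88
tcp_pos: [0.3908, -0.2708, 0.0629]
ee_rot: [-3.139, -0.006, 0.679]
ft_force: [0.8, -0.2, 0.6]
gripper_width: 0.602
```

Run:
```python
from h import *
go(.3868,-.268,.014,.675)
```

```text
t=33.9 tcp=[ 0.3908 -0.2708  0.0629] yaw=0.679 q6=-1.45 d_tool=[-0.0017 -0.0046  0.0489] spin=0.004 min rows=2 per row [-0.0008 -0.0023  0.0244] 0.0019 w=0.60
```

Call:
apply_moves:
  motion:
    - [-0.001, -0.002, 0.018, 0, 0.6]
    - [-0.001, -0.002, 0.018, 0, 0.6]
    - [0, 0, 0.008, 0, 0.6]
    - [0, 0, 0, 0, 0.6]

```text
time_s: 34.22
tcp_pos: [0.391, -0.2722, 0.0232]
ee_rot: [3.136, -0.007, 0.679]
ft_force: [-0.1, 0.4, -0.5]
gripper_width: 0.602
```

Run:
```python
from h import *
go(.3868,-.268,.014,.675)
```

```text
t=34.2 tcp=[ 0.391  -0.2722  0.0232] yaw=0.679 q6=-1.46 d_tool=[-0.0007 -0.006   0.0091] spin=0.004 min rows=1 per row [-0.0007 -0.006   0.0091] 0.0036 w=0.60
```

Call:
apply_moves:
  motion:
    - [0, -0.003, 0.005, 0, 0.6]
    - [0, -0.003, 0.004, 0, 0.6]
    - [0, 0, 0, 0, 0.6]

```text
time_s: 34.47
tcp_pos: [0.3889, -0.2687, 0.0162]
ee_rot: [3.132, -0.008, 0.679]
ft_force: [0.0, -0.5, 0.2]
gripper_width: 0.6
```

Call:
apply_moves:
  motion:
    - [0, 0, 0, 0, 0]
    - [0, 0, 0, 0, 0]
    - [0, 0, 0, 0, 0]
    - [0, 0, 0, 0, 0]
    - [0, 0, 0, 0, 0]

```text
time_s: 34.88
tcp_pos: [0.3897, -0.2693, 0.0183]
ee_rot: [3.13, -0.008, 0.679]
ft_force: [-0.3, 0.1, -0.4]
gripper_width: 0.378
```

Run:
```python
from h import *
go(.3868,-.268,.014,.675);d=grab('wrist');held(d,'yellow',.015)
go(.5789,-.05,.15,-1.41)
```

```text
t=34.9 tcp=[ 0.3897 -0.2693  0.0183] yaw=0.679 q6=-1.45 d_tool=[-0.0015 -0.0029  0.0042] spin=0.004 min rows=1 per row [-0.0015 -0.0029  0.0042] 0.0040 w=0.38
held top c [ 0.3886 -0.2673] z 0.0429 r 17.1 1578 base [ 0.3892 -0.2674  0.0009] tcp-base [ 0.0005 -0.0018  0.0173] key yaw 2.251 670 tilt 0.014
t=34.9 tcp=[ 0.3897 -0.2693  0.0182] yaw=0.679 q6=-1.45 d_tool=[ 0.286  -0.0503 -0.13  ] spin=2.089 min rows=18 per row [ 0.0159 -0.0028 -0.0072] 0.1161 w=0.38
```

Call:
apply_moves:
  motion:
    - [0, 0, -0.02, 0, 0]
    - [0, 0, -0.03, 0, 0]
    - [0, 0, -0.03, 0, 0]
    - [0.01, -0.002, -0.025, 0, 0]
    - [0.024, -0.004, -0.01, 0, 0]
    - [0.034, -0.006, 0, 0, 0]
    - [0.034, -0.006, 0, 0, 0]
    - [0.034, -0.006, 0, 0, 0]
    - [0.034, -0.006, 0, 0, 0]
    - [0.034, -0.006, 0, 0, 0]
    - [0.034, -0.006, 0, 0, 0]
    - [0.024, -0.004, 0, 0, 0]

```text
time_s: 35.93
tcp_pos: [0.5679, -0.0624, 0.1416]
ee_rot: [3.129, -0.009, 0.67]
ft_force: [0.5, -1.2, -0.5]
gripper_width: 0.38
```

Call:
apply_moves:
  motion:
    - [0, 0, 0, 0, 0]
    - [0, 0, 0, 0, 0]

```text
time_s: 36.1
tcp_pos: [0.5703, -0.0581, 0.1409]
ee_rot: [3.13, -0.009, 0.675]
ft_force: [-0.8, -0.8, -0.3]
gripper_width: 0.381
```

Call:
apply_moves:
  motion:
    - [0, 0, 0, 0.06, 0]
    - [0, 0, 0, 0.12, 0]
    - [0, 0, 0, 0.12, 0]
    - [0, 0, 0, 0.12, 0]
    - [0, 0, 0, 0.12, 0]
    - [0, 0, 0, 0.12, 0]
    - [0, 0, 0, 0.12, 0]
    - [0, 0, 0, 0.12, 0]
    - [0, 0, 0, 0.12, 0]
    - [0, 0, 0, 0.12, 0]
    - [0, 0, 0, 0.12, 0]
    - [0, 0, 0, 0.12, 0]

```text
time_s: 37.1
tcp_pos: [0.5639, -0.0667, 0.1399]
ee_rot: [-3.137, -0.01, -0.756]
ft_force: [-0.4, 0.0, -1.3]
gripper_width: 0.38
```

Run:
```python
from h import *
go(.5789,-.05,.15,-1.41)
```

```text
t=37.1 tcp=[ 0.5639 -0.0667  0.1399] yaw=-0.756 q6=0.50 d_tool=[-0.0004 -0.0224 -0.01  ] spin=0.654 min rows=6 per row [-0.0001 -0.0037 -0.0017] 0.1090 w=0.38
```

Call:
apply_moves:
  motion:
    - [0, -0.003, 0, 0.12, 0]
    - [0, -0.003, 0, 0.12, 0]
    - [0, -0.003, 0, 0.12, 0]
    - [0, -0.003, 0, 0.1, 0]
    - [0, -0.003, 0, 0.1, 0]
    - [0, 0, 0, 0.04, 0]
    - [0, 0, 0, 0, 0]

```text
time_s: 37.68
tcp_pos: [0.5727, -0.0648, 0.14]
ee_rot: [-3.134, -0.006, -1.396]
ft_force: [0.2, 0.1, -1.7]
gripper_width: 0.378
```

Run:
```python
from h import *
go(.5789,-.05,.07,-1.41)
d=grab('wrist','wr15');held(d,'yellow',.0175);nest(d,1,.5789,-.05,'yellow');ptr(d,1,(.579,-.05))
```

```text
t=37.7 tcp=[ 0.5727 -0.0648  0.14  ] yaw=-1.396 q6=1.15 d_tool=[-0.014  -0.0081  0.07  ] spin=0.014 min rows=2 per row [-0.007  -0.0041  0.035 ] 0.0070 w=0.38
held top c [ 0.5739 -0.0639] z 0.1644 r 17.4 1812 base [ 0.5743 -0.0641  0.1225] tcp-base [-0.0016 -0.0008  0.0175] key yaw 0.191 666 tilt 0.01
yellow c [ 0.5794 -0.0499] enc [ 0.5777 -0.0494] 36.4 r 31.9 z 0.019 1120 ptr n 247 yaw 0.443 r 0.022
ptr 0.154 0.0363 182
```

View pics/wr15.png

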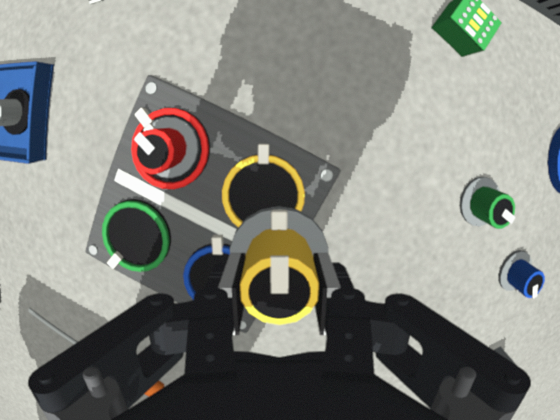

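Run:
```python
from h import *
go(.5777,-.0508,.07,-1.41)
```

```text
t=37.7 tcp=[ 0.5727 -0.0649  0.14  ] yaw=-1.394 q6=1.15 d_tool=[-0.0134 -0.0069  0.07  ] spin=0.016 min rows=2 per row [-0.0067 -0.0034  0.035 ] 0.0082 w=0.38
```

Call:
apply_moves:
  motion:
    - [-0.004, -0.003, 0.02, 0, 0]
    - [-0.005, -0.003, 0.025, 0, 0]
    - [-0.004, -0.001, 0.02, 0, 0]
    - [0, 0, 0.006, 0, 0]
    - [0, 0, 0, 0, 0]
    - [0, 0, 0, 0, 0]

```text
time_s: 38.23
tcp_pos: [0.5772, -0.0541, 0.0686]
ee_rot: [-3.132, -0.008, -1.385]
ft_force: [-0.2, -0.5, -0.6]
gripper_width: 0.377
```

Run:
```python
from h import *
go(.5777,-.0508,.0315,-1.41)
d=grab('wrist');held(d,'yellow',.0175)
```

```text
t=38.2 tcp=[ 0.5772 -0.0541  0.0686] yaw=-1.385 q6=1.16 d_tool=[-0.0035 -0.0007  0.0371] spin=0.025 min rows=1 per row [-0.0035 -0.0007  0.0371] 0.0248 w=0.38
held top c [ 0.5783 -0.0531] z 0.0931 r 17.4 1794 base [ 0.5788 -0.0534  0.0511] tcp-base [-0.0015 -0.0008  0.0178] key yaw 0.199 672 tilt 0.013
```

Call:
apply_moves:
  motion:
    - [-0.002, -0.0005, 0.012, 0.015, 0]
    - [-0.0015, 0, 0.01, 0.01, 0]
    - [0, 0, 0.004, 0, 0]
    - [0, 0, 0, 0, 0]

```text
time_s: 38.62
tcp_pos: [0.5789, -0.0515, 0.0435]
ee_rot: [-3.127, -0.01, -1.413]
ft_force: [-0.5, -0.9, -1.3]
gripper_width: 0.378
```

Run:
```python
from h import *
go(.5777,-.0508,.0315,-1.41)
d=grab('wrist');held(d,'yellow',.0175)
```

```text
t=38.6 tcp=[ 0.5789 -0.0515  0.0435] yaw=-1.413 q6=1.20 d_tool=[-0.001   0.0012  0.012 ] spin=-0.003 min rows=1 per row [-0.001   0.0012  0.012 ] -0.0032 w=0.38
held top c [ 0.5799 -0.0501] z 0.0681 r 17.5 1786 base [ 0.5806 -0.0504  0.0261] tcp-base [-0.0017 -0.0011  0.0178] key yaw 0.12 673 tilt 0.018
```

Call:
apply_moves:
  motion:
    - [0, 0.0015, 0.006, 0, 0]
    - [0, 0, 0.006, 0, 0]
    - [0, 0, 0.002, 0, 0]
    - [0, 0, 0, 0, 0]

```text
time_s: 39.0
tcp_pos: [0.5794, -0.052, 0.0314]
ee_rot: [-3.122, -0.011, -1.413]
ft_force: [-3.8, 0.9, 6.7]
gripper_width: 0.379
```

Run:
```python
from h import *
go(.5777,-.0508,.0315,-1.41)
d=grab('wrist');held(d,'yellow',.0175)
```

```text
t=39.0 tcp=[ 0.5794 -0.052   0.0314] yaw=-1.413 q6=1.19 d_tool=[-0.0015  0.0015 -0.0001] spin=-0.003 min rows=1 per row [-0.0015  0.0015 -0.0001] -0.0027 w=0.38
held top c [ 0.5801 -0.0503] z 0.056 r 17.8 1807 base [ 0.581  -0.0506  0.014 ] tcp-base [-0.0015 -0.0014  0.0175] key yaw 0.093 642 tilt 0.023
```

Down on the disc. Releasing and lifting.

Call:
apply_moves:
  motion:
    - [0, 0, 0, 0, 0.5]
    - [0, 0, 0, 0, 0.55]
    - [0, 0, 0, 0, 0.6]
    - [0, 0, 0, 0, 0.6]
    - [0, 0, -0.015, 0, 0.6]
    - [0, 0, -0.025, 0, 0.6]
    - [0, 0, -0.03, 0, 0.6]
    - [0, 0, -0.025, 0, 0.6]
    - [0, 0, -0.015, 0, 0.6]
    - [0, 0, 0, 0, 0.6]

```text
time_s: 39.88
tcp_pos: [0.5758, -0.0511, 0.1432]
ee_rot: [-3.126, -0.01, -1.413]
ft_force: [0.2, -0.0, 0.2]
gripper_width: 0.597
```

Run:
```python
from h import *
d=grab('wrist','wr16');c=sock(d,1,.58,-.05,zb=.014,rad=.03)[0];keyyaw(d,1,c,.014);nest(d,1,.579,-.05,'yellow');ptr(d,1,(.579,-.05))
for n,p in dict(green=(.6097,-.2686),blue=(.5141,-.372)).items():
    print(n);c=sock(d,1,*p)
    if c: keyyaw(d,1,c[0])
go(.6097,-.2686,.15,-.294)
```

```text
c [ 0.5815 -0.0506] mean [ 0.5821 -0.0504  0.0563] r_mm 17.2 n 1592 256 yaw 0.122 off [8.3 1. ]
key top/block [(0.138, 256), (0.155, 108)]
yellow c [ 0.5793 -0.0497] enc [ 0.5773 -0.0502] 36.9 r 31.7 z 0.0188 1648 ptr n 411 yaw 1.724 r 0.008
ptr 0.158 0.0357 175
green
c [ 0.61   -0.2676] mean [ 0.6104 -0.2652  0.042 ] r_mm 17.7 n 750 108 yaw -1.916 off [-2.7 -7.5]
key top/block [(-1.875, 106), (None, 1)]
blue
c [ 0.54   -0.3558] mean [ 0.5374 -0.3555  0.0424] r_mm 17.2 n 305 66 yaw -2.562 off [-6.5 -4.3]
key top/block [(-2.571, 66), (-2.794, 5)]
t=39.9 tcp=[ 0.5756 -0.051   0.1418] yaw=-1.413 q6=1.19 d_tool=[ 0.2203  0.0005 -0.0062] spin=-1.119 min rows=10 per row [ 0.022   0.     -0.0006] -0.1119 w=0.60
```

View pics/wr16.png

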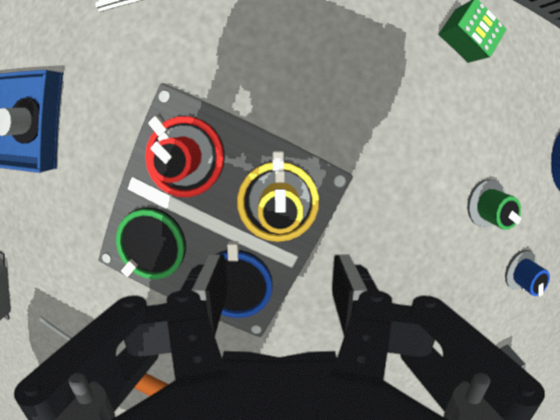

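Call:
apply_moves:
  motion:
    - [0.012, 0, 0, 0, 0.7]
    - [0.025, 0, 0, 0, 0.7]
    - [0.034, 0, 0, 0, 0.7]
    - [0.034, 0, 0, 0, 0.7]
    - [0.034, 0, 0, 0, 0.7]
    - [0.03, 0, 0, 0, 0.7]
    - [0.02, 0, 0, 0, 0.7]
    - [0.01, 0, 0, 0, 0.7]
    - [0, 0, 0, 0, 0.7]
    - [0, 0, 0, 0, 0.7]

```text
time_s: 40.77
tcp_pos: [0.6039, -0.2592, 0.1291]
ee_rot: [-3.139, -0.001, -1.411]
ft_force: [0.1, 1.0, 0.2]
gripper_width: 0.693
```

Call:
apply_moves:
  motion:
    - [0, 0, 0, -0.1, 0.7]
    - [0, 0, 0, -0.12, 0.7]
    - [0, 0, 0, -0.12, 0.7]
    - [0, 0, 0, -0.12, 0.7]
    - [0, 0, 0, -0.12, 0.7]
    - [0, 0, 0, -0.12, 0.7]
    - [0, 0, 0, -0.12, 0.7]
    - [0, 0, 0, -0.12, 0.7]
    - [0, 0, 0, -0.12, 0.7]
    - [0, 0, 0, -0.06, 0.7]
    - [0, 0, 0, 0, 0.7]

```text
time_s: 41.68
tcp_pos: [0.6024, -0.243, 0.125]
ee_rot: [-3.137, 0.004, -0.237]
ft_force: [-1.2, 0.3, -0.8]
gripper_width: 0.699
```

Run:
```python
from h import *
go(.6097,-.2686,.06,-.294);print(manip.state()['ee_rot'])
d=grab('wrist','wr17');c=sock(d,1,.6097,-.2686,rad=.03)
if c: keyyaw(d,1,c[0])
```

```text
t=41.7 tcp=[ 0.6024 -0.243   0.125 ] yaw=-0.237 q6=-0.27 d_tool=[0.0134 0.0234 0.0649] spin=0.057 min rows=2 per row [0.0067 0.0117 0.0324] 0.0283 w=0.70
[-3.13717972  0.00412739 -0.23732391]
c [ 0.6099 -0.2677] mean [ 0.61   -0.2666  0.0422] r_mm 17.3 n 1517 228 yaw -1.941 off [-3.1 -7.9]
key top/block [(-1.947, 228), (None, 1)]
```

View pics/wr17.png

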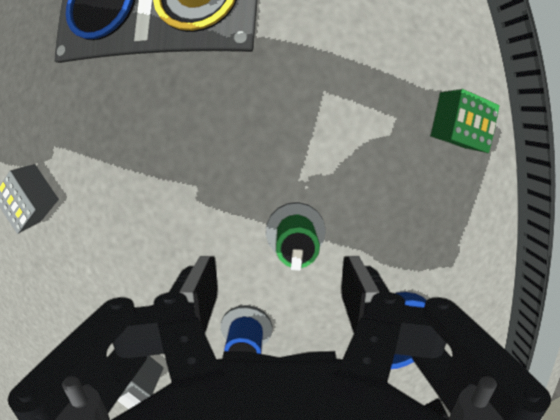

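Call:
apply_moves:
  motion:
    - [0.004, 0.007, 0.015, 0.02, 0.7]
    - [0.005, 0.009, 0.02, 0.02, 0.7]
    - [0.004, 0.007, 0.02, 0.017, 0.7]
    - [0, 0, 0.01, 0, 0.7]
    - [0, 0, 0, 0, 0.7]
    - [0, 0, 0, 0, 0.7]

```text
time_s: 42.23
tcp_pos: [0.6092, -0.2665, 0.055]
ee_rot: [-3.137, 0.005, -0.314]
ft_force: [0.6, 0.2, 0.8]
gripper_width: 0.7
```

Run:
```python
from h import *
go(.6098,-.2682,.014,-.294)
```

```text
t=42.2 tcp=[ 0.6092 -0.2665  0.055 ] yaw=-0.314 q6=-0.22 d_tool=[0.0013 0.0017 0.0409] spin=-0.020 min rows=2 per row [0.0006 0.0008 0.0205] -0.0098 w=0.70
```

Call:
apply_moves:
  motion:
    - [0.001, 0.001, 0.016, 0, 0.7]
    - [0, 0.001, 0.016, 0, 0.7]
    - [0, 0, 0.008, 0, 0.7]
    - [0, 0, 0, 0, 0.7]

```text
time_s: 42.57
tcp_pos: [0.6108, -0.2677, 0.0171]
ee_rot: [-3.138, 0.001, -0.315]
ft_force: [0.4, 0.3, 0.2]
gripper_width: 0.701
```

Run:
```python
from h import *
go(.6098,-.2682,.014,-.294)
```

```text
t=42.6 tcp=[ 0.6108 -0.2677  0.0171] yaw=-0.315 q6=-0.22 d_tool=[-0.0007  0.0008  0.003 ] spin=-0.021 min rows=1 per row [-0.0007  0.0008  0.003 ] -0.0207 w=0.70
```

Call:
apply_moves:
  motion:
    - [0, 0, 0.003, 0, 0.7]
    - [0, 0, 0, 0, 0]
    - [0, 0, 0, 0, 0]
    - [0, 0, 0, 0, 0]
    - [0, 0, 0, 0, 0]
    - [0, 0, 0, 0, 0]
    - [0, 0, 0, 0, 0]

```text
time_s: 43.15
tcp_pos: [0.6125, -0.2678, 0.0187]
ee_rot: [-3.139, -0.004, -0.315]
ft_force: [0.5, 0.1, -0.9]
gripper_width: 0.378
```

Run:
```python
from h import *
go(.6098,-.2682,.014,-.294);d=grab('wrist','wr18');held(d,'green',.0175)
go(.5203,.063,.15,-.315-1.914)
```

```text
t=43.1 tcp=[ 0.6125 -0.2678  0.0187] yaw=-0.315 q6=-0.22 d_tool=[-0.0024  0.0012  0.0046] spin=-0.021 min rows=1 per row [-0.0024  0.0012  0.0046] -0.0206 w=0.38
held top c [ 0.6121 -0.2684] z 0.0435 r 17.4 1834 base [ 0.6123 -0.2684  0.0015] tcp-base [0.0002 0.0006 0.0172] key yaw -1.894 561 tilt 0.005
t=43.2 tcp=[ 0.6125 -0.2678  0.0187] yaw=-0.315 q6=-0.22 d_tool=[-0.1894 -0.2864 -0.1313] spin=1.914 min rows=16 per row [-0.0118 -0.0179 -0.0082] 0.1196 w=0.38
```

View pics/wr18.png

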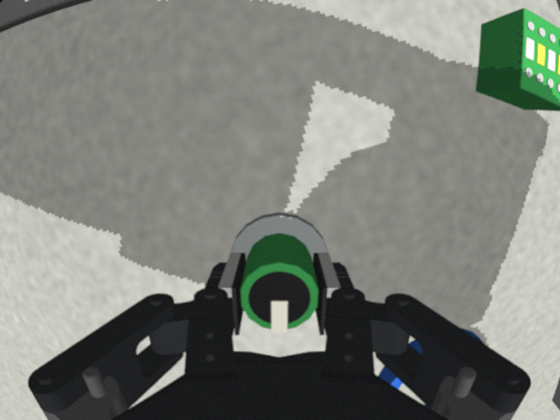

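Call:
apply_moves:
  motion:
    - [0, 0, -0.02, 0, 0]
    - [0, 0, -0.03, 0, 0]
    - [0, 0, -0.035, 0, 0]
    - [0, 0, -0.03, 0, 0]
    - [-0.008, -0.012, -0.015, 0, 0]
    - [-0.016, -0.024, 0, 0, 0]
    - [-0.02, -0.031, 0, 0, 0]
    - [-0.02, -0.031, 0, 0, 0]
    - [-0.02, -0.031, 0, 0, 0]
    - [-0.02, -0.031, 0, 0, 0]
    - [-0.02, -0.031, 0, 0, 0]
    - [-0.02, -0.031, 0, 0, 0]

```text
time_s: 44.2
tcp_pos: [0.5405, -0.0091, 0.1539]
ee_rot: [-3.139, -0.003, -0.324]
ft_force: [1.3, 1.5, -0.5]
gripper_width: 0.379
```

Call:
apply_moves:
  motion:
    - [-0.016, -0.024, 0, 0, 0]
    - [-0.01, -0.016, 0, 0, 0]
    - [-0.005, -0.006, 0, 0, 0]
    - [0, 0, 0, 0, 0]
    - [0, 0, 0, 0, 0]

```text
time_s: 44.62
tcp_pos: [0.5224, 0.0528, 0.1549]
ee_rot: [-3.137, -0.004, -0.318]
ft_force: [-0.5, 0.2, -0.9]
gripper_width: 0.378
```

Call:
apply_moves:
  motion:
    - [0, 0, 0, 0.08, 0]
    - [0, 0, 0, 0.12, 0]
    - [0, 0, 0, 0.12, 0]
    - [0, 0, 0, 0.12, 0]
    - [0, 0, 0, 0.12, 0]
    - [0, 0, 0, 0.12, 0]
    - [0, 0, 0, 0.12, 0]
    - [0, 0, 0, 0.12, 0]
    - [0, 0, 0, 0.12, 0]
    - [0, 0, 0, 0.12, 0]
    - [0, 0, 0, 0.12, 0]
    - [0, 0, 0, 0.12, 0]

```text
time_s: 45.62
tcp_pos: [0.5275, 0.0357, 0.1535]
ee_rot: [-3.138, 0.0, -1.772]
ft_force: [-0.7, -0.6, -0.3]
gripper_width: 0.379
```

Run:
```python
from h import *
go(.5203,.063,.13,-2.208)
```

```text
t=45.6 tcp=[0.5275 0.0357 0.1535] yaw=-1.772 q6=1.69 d_tool=[-0.0253  0.0126  0.0235] spin=0.436 min rows=4 per row [-0.0063  0.0031  0.0059] 0.1089 w=0.38
```

Call:
apply_moves:
  motion:
    - [-0.006, 0.003, 0.004, 0.1, 0]
    - [-0.006, 0.003, 0.004, 0.1, 0]
    - [-0.006, 0.003, 0.004, 0.1, 0]
    - [-0.004, 0, 0.004, 0.06, 0]
    - [-0.002, 0, 0, 0.03, 0]
    - [0, 0, 0, 0, 0]
    - [0, 0, 0, 0, 0]

```text
time_s: 46.2
tcp_pos: [0.5307, 0.051, 0.1358]
ee_rot: [-3.138, -0.0, -2.202]
ft_force: [-0.3, 0.2, -0.7]
gripper_width: 0.38
```

Run:
```python
from h import *
d=grab('wrist','wr19');held(d,'green',.0175);nest(d,1,.5203,.063,'green');ptr(d,1,(.5205,.063))
go(.5203,.063,.07,-2.208)
```

```text
held top c [0.5297 0.0526] z 0.1606 r 17.2 1876 base [0.5298 0.0525 0.1186] tcp-base [ 0.0009 -0.0015  0.0172] key yaw 2.514 555 tilt 0.004
green c [0.521  0.0625] enc [0.5199 0.0636] 36.1 r 31.7 z 0.0192 915 ptr n 318 yaw -0.32 r 0.041
ptr nan nan 0
t=46.2 tcp=[0.5307 0.0509 0.1359] yaw=-2.202 q6=2.15 d_tool=[-0.0037  0.0158  0.0658] spin=0.006 min rows=2 per row [-0.0018  0.0079  0.0329] 0.0032 w=0.37h.py:82: RuntimeWarning: Mean of empty slice.
  q=v[m].mean(0);print('ptr',np.arctan2(q[1],q[0]).round(3),np.hypot(*q).round(4),m.sum())
  ret = um.true_divide(
```

View pics/wr19.png

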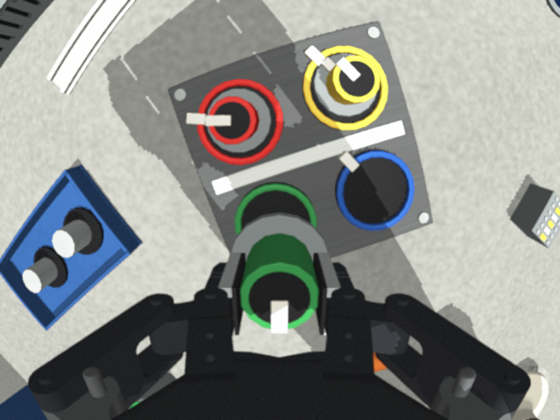

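Call:
apply_moves:
  motion:
    - [-0.001, 0.004, 0.018, 0, 0]
    - [-0.001, 0.005, 0.022, 0, 0]
    - [-0.001, 0.004, 0.018, 0, 0]
    - [0, 0.001, 0.006, 0, 0]
    - [0, 0, 0, 0, 0]
    - [0, 0, 0, 0, 0]

```text
time_s: 46.75
tcp_pos: [0.523, 0.0579, 0.0716]
ee_rot: [-3.134, 0.001, -2.198]
ft_force: [0.6, 0.2, -0.8]
gripper_width: 0.383
```

Run:
```python
from h import *
d=grab('wrist');b=held(d,'green',.0175);t=manip.state()['tcp_pos'];o=t-b
go(.5206+o[0],.063+o[1],.014+o[2],-2.208)
```

```text
held top c [0.522  0.0595] z 0.0964 r 17.2 1873 base [0.5222 0.0593 0.0544] tcp-base [ 0.0009 -0.0014  0.0175] key yaw 2.51 539 tilt 0.008
t=46.8 tcp=[0.5232 0.0579 0.0719] yaw=-2.198 q6=2.17 d_tool=[-0.002   0.0038  0.0404] spin=0.010 min rows=2 per row [-0.001   0.0019  0.0202] 0.0048 w=0.38
```

Call:
apply_moves:
  motion:
    - [-0.001, 0.002, 0.012, 0, 0]
    - [-0.001, 0.002, 0.012, 0, 0]
    - [0, 0, 0.005, 0, 0]
    - [0, 0, 0, 0, 0]

```text
time_s: 47.13
tcp_pos: [0.5229, 0.0616, 0.0426]
ee_rot: [-3.13, 0.003, -2.198]
ft_force: [-0.1, -0.3, -1.1]
gripper_width: 0.376
```

Run:
```python
from h import *
d=grab('wrist');b=held(d,'green',.0175);t=manip.state()['tcp_pos'];o=t-b
go(.5206+o[0],.063+o[1],.014+o[2],-2.208)
```

```text
held top c [0.5218 0.0632] z 0.0674 r 17.2 1872 base [0.5223 0.063  0.0254] tcp-base [ 0.0007 -0.0014  0.0176] key yaw 2.529 548 tilt 0.012
t=47.2 tcp=[0.523  0.0616 0.043 ] yaw=-2.198 q6=2.17 d_tool=[0.001  0.0015 0.0114] spin=0.010 min rows=1 per row [0.001  0.0015 0.0114] 0.0098 w=0.38
```

Call:
apply_moves:
  motion:
    - [0.001, 0.0015, 0.006, 0, 0]
    - [0, 0, 0.005, 0, 0]
    - [0, 0, 0.002, 0, 0]
    - [0, 0, 0, 0, 0]

```text
time_s: 47.52
tcp_pos: [0.5224, 0.0615, 0.0309]
ee_rot: [-3.128, 0.005, -2.198]
ft_force: [-1.3, 0.9, 2.7]
gripper_width: 0.379
```

Run:
```python
from h import *
d=grab('wrist');b=held(d,'green',.0175);t=manip.state()['tcp_pos'];o=t-b
go(.5206+o[0],.063+o[1],.014+o[2],-2.208)
```

```text
held top c [0.5211 0.0637] z 0.0557 r 17.6 1899 base [0.5217 0.0635 0.0137] tcp-base [ 0.0007 -0.002   0.0172] key yaw 2.56 554 tilt 0.015
t=47.6 tcp=[0.5224 0.0615 0.0309] yaw=-2.198 q6=2.17 d_tool=[ 0.0011  0.0006 -0.0003] spin=0.010 min rows=1 per row [ 0.0011  0.0006 -0.0003] 0.0102 w=0.38
```

Call:
apply_moves:
  motion:
    - [0, 0, 0, 0, 0.5]
    - [0, 0, 0, 0, 0.55]
    - [0, 0, 0, 0, 0.6]
    - [0, 0, 0, 0, 0.6]
    - [0, 0, -0.015, 0, 0.6]
    - [0, 0, -0.025, 0, 0.6]
    - [0, 0, -0.03, 0, 0.6]
    - [0, 0, -0.025, 0, 0.6]
    - [0, 0, -0.015, 0, 0.6]
    - [0, 0, 0, 0, 0.6]

```text
time_s: 48.4
tcp_pos: [0.5197, 0.0619, 0.1437]
ee_rot: [-3.13, 0.003, -2.198]
ft_force: [0.8, 0.3, 1.1]
gripper_width: 0.603
```

```bash
python3 - <<'E' 2>/dev/null
from h import *
d=grab('wrist','wr20')
for n,p,q in [('green',(.5206,.063),2.504),('red',(.6061,.036),.83),('yellow',(.5793,-.05),.157)]:
    c=sock(d,1,*p,zb=.014,rad=.03);print(n,(c[0]-p)*1000,q);keyyaw(d,1,c[0],.014)
s=grab('scene','sc20')
sock(s,0,.53,-.36,rad=.06);sd=grab('side');sock(sd,0,.53,-.36,rad=.06)
go(.53,-.35,.15,-1.09)
E
```

```text
c [0.5219 0.0632] mean [0.5225 0.0628 0.0562] r_mm 17.1 n 1585 209 yaw 2.552 off [-7.3  4.9]
green [1.3128418 0.2286911] 2.504
key top/block [(2.544, 209), (None, 1)]
c [0.6076 0.036 ] mean [0.6074 0.0357 0.0562] r_mm 17.1 n 1729 251 yaw 0.903 off [5.1 6.5]
red [1.54007568 0.00398254] 0.83
key top/block [(0.911, 251), (0.947, 26)]
c [ 0.5814 -0.0509] mean [ 0.5811 -0.05    0.0563] r_mm 17.1 n 1611 252 yaw 0.137 off [8.  1.1]
yellow [ 2.10893555 -0.88921738] 0.157
key top/block [(0.14, 252), (0.158, 108)]
c [ 0.543  -0.3568] mean [ 0.5427 -0.3551  0.0425] r_mm 18.3 n 83 17 yaw -2.587 off [-8.3 -5.1]
c [ 0.5406 -0.3592] mean [ 0.5404 -0.36    0.0419] r_mm 18.7 n 116 19 yaw -2.561 off [-4.9 -3.2]
t=48.5 tcp=[0.5183 0.0619 0.1397] yaw=-2.198 q6=2.17 d_tool=[ 0.3266 -0.2513 -0.0086] spin=-1.108 min rows=11 per row [ 0.0297 -0.0228 -0.0008] -0.1007 w=0.60
```

View pics/wr20.png

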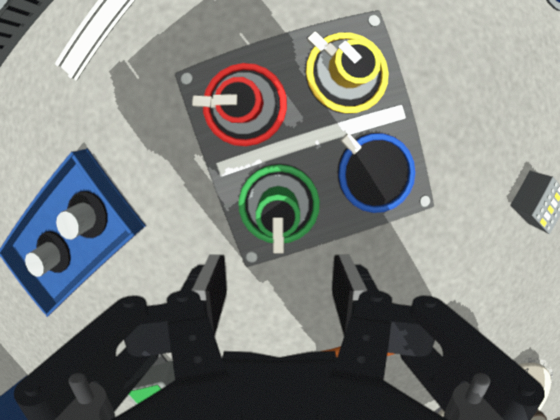

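View pics/sc20.png

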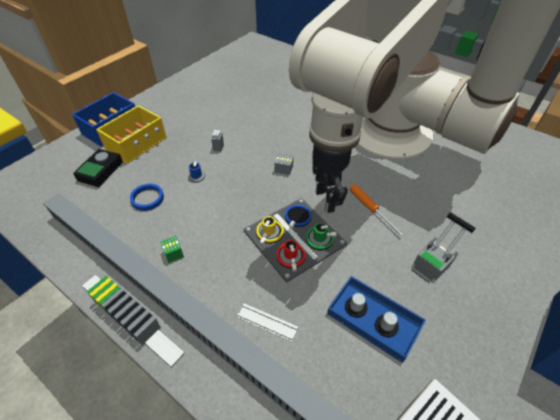

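Call:
apply_moves:
  motion:
    - [0.01, -0.008, 0, 0, 0.6]
    - [0.02, -0.015, 0, 0, 0.6]
    - [0.029, -0.022, 0, 0, 0.6]
    - [0.029, -0.022, 0, 0, 0.6]
    - [0.029, -0.022, 0, 0, 0.6]
    - [0.029, -0.022, 0, 0, 0.6]
    - [0.029, -0.022, 0, 0, 0.6]
    - [0.029, -0.022, 0, 0, 0.6]
    - [0.029, -0.022, 0, 0, 0.6]
    - [0.029, -0.022, 0, 0, 0.6]
    - [0.024, -0.018, 0, 0, 0.6]
    - [0.016, -0.012, 0, 0, 0.6]

```text
time_s: 49.55
tcp_pos: [0.518, -0.3358, 0.1229]
ee_rot: [3.127, -0.004, -2.192]
ft_force: [0.7, 1.0, -0.0]
gripper_width: 0.601
```

Call:
apply_moves:
  motion:
    - [0.006, -0.005, 0, 0, 0.7]
    - [0, 0, 0, 0, 0.7]
    - [0, 0, 0, 0, 0.7]
    - [0, 0, 0, -0.08, 0.7]
    - [0, 0, 0, -0.12, 0.7]
    - [0, 0, 0, -0.12, 0.7]
    - [0, 0, 0, -0.12, 0.7]
    - [0, 0, 0, -0.12, 0.7]
    - [0, 0, 0, -0.12, 0.7]
    - [0, 0, 0, -0.12, 0.7]
    - [0, 0, 0, -0.12, 0.7]
    - [0, 0, 0, -0.12, 0.7]

```text
time_s: 50.55
tcp_pos: [0.5154, -0.3349, 0.115]
ee_rot: [3.126, 0.023, -1.118]
ft_force: [-0.8, 0.5, 1.0]
gripper_width: 0.697
```

```bash
python3 - <<'E' 2>/dev/null
from h import *
go(.541,-.357,.15,-1.0);print(manip.state()['ee_rot'])
d=grab('wrist','wr21');c=sock(d,1,.541,-.357)
if c: keyyaw(d,1,c[0])
E
```

```text
t=50.5 tcp=[ 0.5154 -0.3349  0.115 ] yaw=-1.118 q6=0.42 d_tool=[ 0.0303 -0.0128 -0.036 ] spin=-0.118 min rows=2 per row [ 0.0151 -0.0064 -0.018 ] -0.0588 w=0.70
[ 3.12626484  0.02309501 -1.1176932 ]
c [ 0.5405 -0.3561] mean [ 0.5413 -0.3553  0.0422] r_mm 17.6 n 1846 251 yaw -2.642 off [-7.4 -4.1]
key top/block [(-2.609, 250), (None, 0)]
```

View pics/wr21.png

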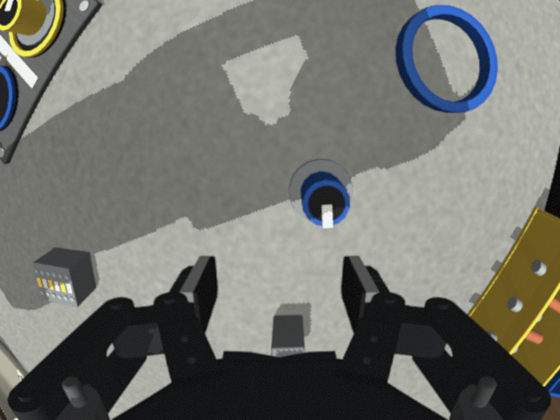

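Call:
apply_moves:
  motion:
    - [0.008, -0.003, 0, -0.04, 0.7]
    - [0.012, -0.005, 0.012, -0.04, 0.7]
    - [0.008, -0.003, 0.018, 0, 0.7]
    - [0, 0, 0.018, 0, 0.7]
    - [0, 0, 0.006, 0, 0.7]
    - [0, 0, 0, 0, 0.7]

```text
time_s: 51.1
tcp_pos: [0.5393, -0.3465, 0.0593]
ee_rot: [3.129, 0.024, -1.031]
ft_force: [-0.6, -0.6, 0.8]
gripper_width: 0.698
```

```bash
python3 - <<'E' 2>/dev/null
from h import *
d=grab('wrist');sock(d,1,.5405,-.3565,rad=.03)
go(.5408,-.3565,.014,-1.03)
E
```

```text
c [ 0.5408 -0.3559] mean [ 0.542  -0.3553  0.0422] r_mm 17.1 n 2851 374 yaw -2.524 off [-6.9 -4.9]
t=51.1 tcp=[ 0.5394 -0.3465  0.0599] yaw=-1.031 q6=0.34 d_tool=[0.0104 0.0034 0.0457] spin=-0.001 min rows=2 per row [0.0052 0.0017 0.0228] -0.0003 w=0.70
```

Call:
apply_moves:
  motion:
    - [0.005, 0.002, 0.01, 0, 0.7]
    - [0.005, 0.001, 0.014, 0, 0.7]
    - [0, 0, 0.014, 0, 0.7]
    - [0, 0, 0.005, 0, 0.7]
    - [0, 0, 0, 0, 0.7]

```text
time_s: 51.57
tcp_pos: [0.5422, -0.3575, 0.0163]
ee_rot: [3.131, 0.019, -1.033]
ft_force: [-1.0, 0.4, -0.4]
gripper_width: 0.7
```

```bash
python3 - <<'E' 2>/dev/null
from h import *
go(.5408,-.3562,.014,-1.03)
E
```

```text
t=51.6 tcp=[ 0.5422 -0.3575  0.0163] yaw=-1.033 q6=0.33 d_tool=[-0.0018  0.0005  0.0023] spin=-0.003 min rows=1 per row [-0.0018  0.0005  0.0023] -0.0029 w=0.70
```

Call:
apply_moves:
  motion:
    - [-0.001, 0, 0.002, 0, 0.7]
    - [0, 0, 0, 0, 0]
    - [0, 0, 0, 0, 0]
    - [0, 0, 0, 0, 0]
    - [0, 0, 0, 0, 0]
    - [0, 0, 0, 0, 0]
    - [0, 0, 0, 0, 0]

```text
time_s: 52.15
tcp_pos: [0.5423, -0.3576, 0.0164]
ee_rot: [3.132, 0.016, -1.034]
ft_force: [-0.1, -0.8, -0.9]
gripper_width: 0.387
```

```bash
python3 - <<'E' 2>/dev/null
from h import *
d=grab('wrist','wr22');held(d,'blue',.0175)
go(.4935,-.0228,.15,1.728)
E
```

```text
held top c [ 0.5415 -0.3577] z 0.0427 r 17.9 2060 base [ 0.5408 -0.3573  0.0007] tcp-base [ 0.0016 -0.0002  0.0157] key yaw -2.608 586 tilt 0.019
t=52.2 tcp=[ 0.5424 -0.3576  0.0164] yaw=-1.034 q6=0.34 d_tool=[-0.3148 -0.128  -0.1297] spin=-2.762 min rows=24 per row [-0.0131 -0.0053 -0.0054] -0.1151 w=0.37
```

View pics/wr22.png

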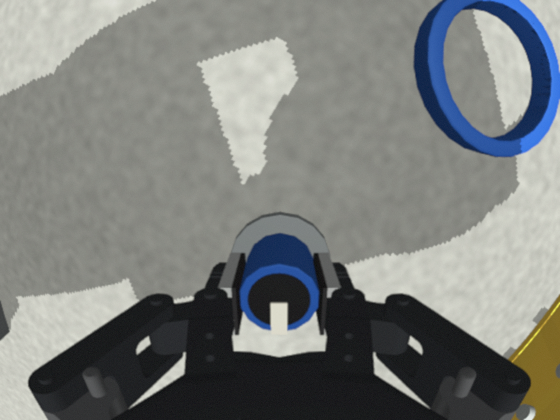

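Call:
apply_moves:
  motion:
    - [0, 0, -0.02, 0, 0]
    - [0, 0, -0.03, 0, 0]
    - [0, 0, -0.035, 0, 0]
    - [0, 0, -0.03, 0, 0]
    - [-0.012, -0.005, -0.015, 0, 0]
    - [-0.024, -0.01, 0, 0, 0]
    - [-0.034, -0.014, 0, 0, 0]
    - [-0.034, -0.014, 0, 0, 0]
    - [-0.034, -0.014, 0, 0, 0]
    - [-0.034, -0.014, 0, 0, 0]
    - [-0.034, -0.014, 0, 0, 0]
    - [-0.034, -0.014, 0, 0, 0]

```text
time_s: 53.2
tcp_pos: [0.5044, -0.0979, 0.1549]
ee_rot: [3.132, 0.016, -1.042]
ft_force: [1.7, 1.5, -0.0]
gripper_width: 0.379
```

Call:
apply_moves:
  motion:
    - [-0.024, -0.01, 0, 0, 0]
    - [-0.016, -0.007, 0, 0, 0]
    - [-0.008, -0.003, 0, 0, 0]
    - [0, 0, 0, 0, 0]
    - [0, 0, 0, 0, 0]
    - [0, 0, 0, -0.08, 0]
    - [0, 0, 0, -0.12, 0]
    - [0, 0, 0, -0.12, 0]
    - [0, 0, 0, -0.12, 0]
    - [0, 0, 0, -0.12, 0]
    - [0, 0, 0, -0.12, 0]
    - [0, 0, 0, -0.12, 0]

```text
time_s: 54.2
tcp_pos: [0.4968, -0.0462, 0.1561]
ee_rot: [-3.137, 0.017, -0.212]
ft_force: [-0.1, 0.2, -1.8]
gripper_width: 0.382
```

Call:
apply_moves:
  motion:
    - [0, 0, 0, -0.12, 0]
    - [0, 0, 0, -0.12, 0]
    - [0, 0, 0, -0.12, 0]
    - [0, 0, 0, -0.12, 0]
    - [0, 0, 0, -0.12, 0]
    - [0, 0, 0, -0.12, 0]
    - [0, 0, 0, -0.12, 0]
    - [0, 0, 0, -0.12, 0]
    - [0, 0, 0, -0.12, 0]
    - [0, 0, 0, -0.12, 0]
    - [0, 0, 0, -0.12, 0]
    - [0, 0, 0, -0.12, 0]

```text
time_s: 55.2
tcp_pos: [0.4993, -0.0635, 0.154]
ee_rot: [-3.122, -0.0, 1.287]
ft_force: [0.1, -0.7, -1.2]
gripper_width: 0.379
```

```bash
python3 - <<'E' 2>/dev/null
from h import *
go(.4935,-.0228,.13,1.728);d=grab('wrist','wr23')
E
```

```text
t=55.2 tcp=[ 0.4993 -0.0635  0.154 ] yaw=1.287 q6=-1.57 d_tool=[ 0.0374 -0.0165  0.0244] spin=-0.441 min rows=4 per row [ 0.0094 -0.0041  0.0061] -0.1104 w=0.38
```

View pics/wr23.png

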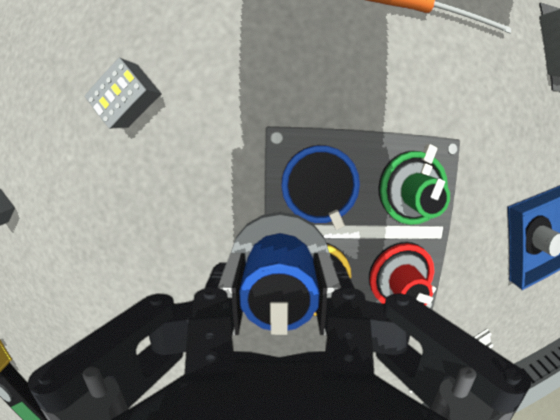

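Call:
apply_moves:
  motion:
    - [0.008, -0.003, 0.004, -0.1, 0]
    - [0.01, -0.004, 0.004, -0.1, 0]
    - [0.008, -0.004, 0.004, -0.1, 0]
    - [0.004, -0.002, 0.004, -0.07, 0]
    - [0, 0, 0, -0.04, 0]
    - [0, 0, 0, 0, 0]
    - [0, 0, 0, 0, 0]

```text
time_s: 55.83
tcp_pos: [0.4915, -0.0385, 0.1367]
ee_rot: [-3.122, -0.007, 1.698]
ft_force: [-0.4, 0.3, -0.3]
gripper_width: 0.382
```

```bash
python3 - <<'E' 2>/dev/null
from h import *
d=grab('wrist','wr24');b=held(d,'blue',.0165);t=manip.state()['tcp_pos'];o=t-b
nest(d,1,.4932,-.0228,'blue')
go(.4934+o[0],-.0226+o[1],.05+o[2],1.728)
E
```

```text
held top c [ 0.4937 -0.038 ] z 0.1633 r 17.8 2064 base [ 0.4929 -0.0378  0.1213] tcp-base [-0.0013 -0.0008  0.0155] key yaw 0.123 550 tilt 0.02
blue c [ 0.4926 -0.023 ] enc [ 0.4939 -0.0216] 36.7 r 31.8 z 0.019 1100 ptr n 0 yaw nan r nan
t=55.9 tcp=[ 0.4916 -0.0386  0.1368] yaw=1.698 q6=-1.93 d_tool=[0.0145 0.0038 0.0713] spin=-0.030 min rows=2 per row [0.0072 0.0019 0.0357] -0.0149 w=0.38
```

View pics/wr24.png

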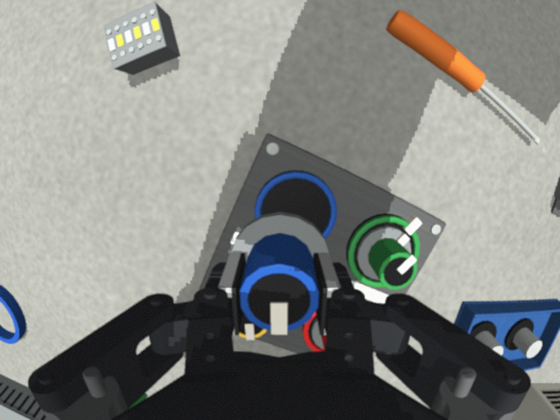

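Call:
apply_moves:
  motion:
    - [0.004, 0.001, 0.018, -0.015, 0]
    - [0.005, 0.001, 0.022, -0.015, 0]
    - [0.004, 0.001, 0.02, 0, 0]
    - [0.001, 0, 0.007, 0, 0]
    - [0, 0, 0, 0, 0]
    - [0, 0, 0, 0, 0]

```text
time_s: 56.38
tcp_pos: [0.4932, -0.0268, 0.0695]
ee_rot: [-3.126, -0.006, 1.712]
ft_force: [0.7, -0.2, -0.1]
gripper_width: 0.373
```

```bash
python3 - <<'E' 2>/dev/null
from h import *
d=grab('wrist');b=held(d,'blue',.0165);t=manip.state()['tcp_pos'];o=t-b
nest(d,1,.4932,-.0228,'blue')
go(.4932+o[0],-.0228+o[1],.014+o[2],1.728)
E
```

```text
held top c [ 0.4951 -0.0261] z 0.096 r 17.7 2033 base [ 0.4944 -0.0259  0.054 ] tcp-base [-0.0011 -0.0009  0.0157] key yaw 0.126 553 tilt 0.016
blue c [ 0.4927 -0.023 ] enc [ 0.495  -0.0223] 37.0 r 31.9 z 0.0191 1738 ptr n 0 yaw nan r nan
t=56.4 tcp=[ 0.4934 -0.0269  0.0698] yaw=1.712 q6=-1.92 d_tool=[ 0.003  -0.0002  0.0401] spin=-0.016 min rows=2 per row [ 0.0015 -0.0001  0.02  ] -0.0081 w=0.37
```

Call:
apply_moves:
  motion:
    - [0.0015, -0.0005, 0.012, -0.01, 0]
    - [0.001, 0, 0.012, -0.006, 0]
    - [0, 0, 0.005, 0, 0]
    - [0, 0, 0, 0, 0]

```text
time_s: 56.77
tcp_pos: [0.4939, -0.0253, 0.0418]
ee_rot: [-3.131, -0.004, 1.727]
ft_force: [-0.6, 0.8, -1.0]
gripper_width: 0.378
```

```bash
python3 - <<'E' 2>/dev/null
from h import *
d=grab('wrist');b=held(d,'blue',.0165);t=manip.state()['tcp_pos'];o=t-b
go(.4932+o[0],-.0228+o[1],.014+o[2],1.728)
E
```

```text
held top c [ 0.496  -0.0245] z 0.0684 r 17.9 2020 base [ 0.4956 -0.0244  0.0264] tcp-base [-0.0016 -0.0009  0.0159] key yaw 0.155 580 tilt 0.011
t=56.8 tcp=[ 0.494  -0.0253  0.0422] yaw=1.727 q6=-1.93 d_tool=[ 0.0019 -0.002   0.0124] spin=-0.001 min rows=1 per row [ 0.0019 -0.002   0.0124] -0.0007 w=0.38
```

Call:
apply_moves:
  motion:
    - [0.0018, -0.002, 0.005, 0, 0]
    - [0, -0.0005, 0.005, 0, 0]
    - [0, 0, 0.003, 0, 0]
    - [0, 0, 0, 0, 0]

```text
time_s: 57.15
tcp_pos: [0.4917, -0.024, 0.0295]
ee_rot: [-3.134, -0.003, 1.727]
ft_force: [-0.2, -0.6, -0.4]
gripper_width: 0.381
```

```bash
python3 - <<'E' 2>/dev/null
from h import *
d=grab('wrist');b=held(d,'blue',.0165);t=manip.state()['tcp_pos'];o=t-b
go(.4932+o[0],-.0228+o[1],.014+o[2],1.728)
E
```

```text
held top c [ 0.4935 -0.0232] z 0.056 r 17.8 2018 base [ 0.4932 -0.0231  0.014 ] tcp-base [-0.0014 -0.001   0.0157] key yaw 0.12 581 tilt 0.008
t=57.2 tcp=[ 0.4918 -0.0241  0.0297] yaw=1.727 q6=-1.93 d_tool=[0.0003 0.0001 0.    ] spin=-0.001 min rows=1 per row [0.0003 0.0001 0.    ] -0.0010 w=0.38
```

Blue is down and centred. Releasing and lifting high enough to inspect all four.

Call:
apply_moves:
  motion:
    - [0, 0, 0.001, 0, 0]
    - [0, 0, 0, 0, 0.5]
    - [0, 0, 0, 0, 0.55]
    - [0, 0, 0, 0, 0.6]
    - [0, 0, 0, 0, 0.6]
    - [0, 0, -0.015, 0, 0.6]
    - [0, 0, -0.025, 0, 0.6]
    - [0, 0, -0.03, 0, 0.6]
    - [0, 0, -0.03, 0, 0.6]
    - [0, 0, -0.03, 0, 0.6]
    - [0, 0, -0.02, 0, 0.6]
    - [0, 0, 0, 0, 0.6]

```text
time_s: 58.2
tcp_pos: [0.4919, -0.0241, 0.1852]
ee_rot: [-3.131, -0.004, 1.727]
ft_force: [0.0, -0.0, -0.8]
gripper_width: 0.6
```

Call:
apply_moves:
  motion:
    - [0, 0.01, -0.02, 0, 0.6]
    - [0, 0.02, -0.02, 0, 0.6]
    - [0, 0.034, -0.02, 0, 0.6]
    - [0, 0.034, 0, 0, 0.6]
    - [0, 0.03, 0, 0, 0.6]
    - [0, 0.02, 0, 0, 0.6]
    - [0, 0.01, 0, 0, 0.6]
    - [0, 0, 0, 0, 0.6]
    - [0, 0, 0, 0, 0.6]

```text
time_s: 58.95
tcp_pos: [0.6552, 0.0017, 0.2441]
ee_rot: [-3.132, -0.003, 1.726]
ft_force: [-0.6, 0.7, -0.3]
gripper_width: 0.599
```

```bash
cat > chk.py <<'E'
from h import *
import sys
d=grab('wrist',sys.argv[1])
for n,p,q in [('green',(.5206,.063),2.504),('red',(.6061,.036),.83),('yellow',(.5793,-.05),.157),('blue',(.493,-.0228),.157)]:
    nest(d,1,*p,n);ptr(d,1,p);c=sock(d,1,*p,zb=.014,rad=.03);print(n,((c[0]-p)*1000).round(1),q);keyyaw(d,1,c[0],.014)
go(.55,0,.2,0)
E
python3 chk.py wr25 2>/dev/null
```

```text
green c [0.5206 0.0628] enc [0.5193 0.0643] 36.5 r 32.0 z 0.0192 803 ptr n 208 yaw -0.013 r 0.015
ptr 2.508 0.0358 81
c [0.5215 0.063 ] mean [0.522  0.0625 0.0561] r_mm 17.6 n 812 110 yaw 2.513 off [-7.2  5.2]
green [0.9 0. ] 2.504
key top/block [(2.513, 109), (None, 0)]
red c [0.6061 0.0356] enc [0.6066 0.0366] 36.1 r 31.9 z 0.0186 940 ptr n 202 yaw 2.218 r 0.023
ptr 0.825 0.0358 83
c [0.6081 0.0356] mean [0.6077 0.0352 0.0562] r_mm 17.3 n 840 112 yaw 0.979 off [4.6 6.9]
red [ 2.  -0.4] 0.83
key top/block [(0.969, 112), (0.932, 15)]
yellow c [ 0.5789 -0.05  ] enc [ 0.5786 -0.0512] 36.0 r 31.9 z 0.019 905 ptr n 233 yaw 2.339 r 0.013
ptr 0.157 0.0355 86
c [ 0.5812 -0.0512] mean [ 0.5811 -0.0509  0.0563] r_mm 16.9 n 828 122 yaw 0.159 off [7.6 1.2]
yellow [ 1.9 -1.2] 0.157
key top/block [(0.164, 122), (0.156, 56)]
blue c [ 0.4931 -0.0228] enc [ 0.4915 -0.0233] 36.7 r 31.9 z 0.0189 897 ptr n 225 yaw -0.152 r 0.038
ptr 0.161 0.0358 89
c [ 0.4927 -0.0229] mean [ 0.4931 -0.0227  0.0563] r_mm 17.1 n 815 129 yaw 0.079 off [8.  0.6]
blue [-0.3 -0.1] 0.157
key top/block [(0.18, 129), (0.179, 55)]
t=59.0 tcp=[0.6548 0.0017 0.2441] yaw=1.726 q6=-1.84 d_tool=[ 0.0144 -0.1034  0.0451] spin=1.726 min rows=15 per row [ 0.001  -0.0069  0.003 ] 0.1151 w=0.60
```

View pics/wr25.png

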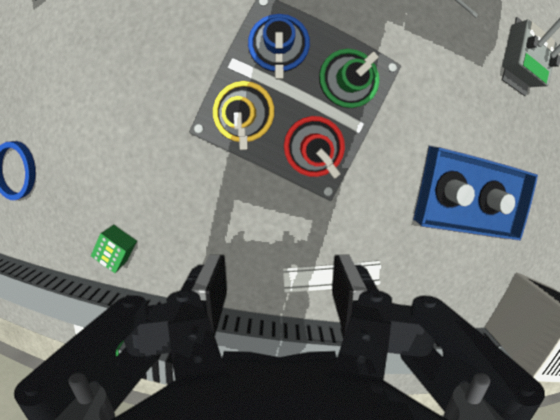

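```bash
python3 -c "
from h import *
go(.6079,.0358,.12)"
```

```text
t=59.0 tcp=[0.6548 0.0017 0.2441] yaw=1.726 q6=-1.84 d_tool=[ 0.0406 -0.0399  0.1246] spin=0.000 min rows=4 per row [ 0.0101 -0.01    0.0311] 0.0000 w=0.60
```

Call:
apply_moves:
  motion:
    - [0.012, -0.012, 0.015, 0, 0.6]
    - [0.014, -0.014, 0.03, 0, 0.6]
    - [0.01, -0.012, 0.035, 0, 0.6]
    - [0.004, -0.006, 0.03, 0, 0.6]
    - [0, 0, 0.015, 0, 0.6]
    - [0, 0, 0, 0, 0.6]
    - [0, 0, 0, 0, 0.6]

```text
time_s: 59.58
tcp_pos: [0.5963, 0.0344, 0.1169]
ee_rot: [-3.136, -0.002, 1.724]
ft_force: [-0.3, -0.2, 0.3]
gripper_width: 0.597
```

```bash
python3 -c "
from h import *
go(.6079,.0358,.07)
d=grab('wrist','wr26');c=sock(d,1,.6079,.0358,zb=.014,rad=.03)
"
```

```text
t=59.6 tcp=[0.5963 0.0344 0.1169] yaw=1.724 q6=-1.80 d_tool=[-0.0004  0.0119  0.0468] spin=0.000 min rows=2 per row [-0.0002  0.006   0.0234] 0.0000 w=0.60
c [0.6077 0.0356] mean [0.6064 0.0356 0.0561] r_mm 17.4 n 1862 268 yaw 0.939 off [5.  6.8]
```

Call:
apply_moves:
  motion:
    - [0, 0.004, 0.01, 0, 0.6]
    - [0, 0.005, 0.02, 0, 0.6]
    - [0, 0.003, 0.015, 0, 0.6]
    - [0, 0, 0, 0, 0.6]
    - [0, 0, 0, 0, 0.6]

```text
time_s: 60.05
tcp_pos: [0.613, 0.035, 0.0761]
ee_rot: [3.137, 0.001, 1.723]
ft_force: [-0.1, 0.3, 0.7]
gripper_width: 0.601
```

```bash
python3 -c "
from h import *
go(.6077,.0357,.031)
"
```

```text
t=60.0 tcp=[0.613  0.035  0.0761] yaw=1.723 q6=-1.79 d_tool=[ 0.0015 -0.0053  0.0451] spin=0.000 min rows=2 per row [ 0.0008 -0.0027  0.0225] 0.0000 w=0.60
```

Call:
apply_moves:
  motion:
    - [0.0005, -0.002, 0.014, 0, 0.6]
    - [0.0005, -0.0015, 0.014, 0, 0.6]
    - [0, 0, 0.01, 0, 0.6]
    - [0, 0, 0.003, 0, 0.6]
    - [0, 0, 0, 0, 0.6]

```text
time_s: 60.47
tcp_pos: [0.6128, 0.0347, 0.0392]
ee_rot: [3.13, 0.002, 1.722]
ft_force: [0.1, 0.1, -0.8]
gripper_width: 0.601
```

```bash
python3 -c "
from h import *
go(.6077,.0357,.031)
"
```

```text
t=60.5 tcp=[0.6128 0.0347 0.0392] yaw=1.722 q6=-1.79 d_tool=[ 0.0017 -0.005   0.0081] spin=0.000 min rows=1 per row [ 0.0017 -0.005   0.0081] 0.0000 w=0.60
```

Call:
apply_moves:
  motion:
    - [0.001, -0.004, 0.005, 0, 0.6]
    - [0, -0.001, 0.002, 0, 0.6]
    - [0, 0, 0, 0, 0.6]
    - [0, 0, 0, 0, 0]
    - [0, 0, 0, 0, 0]
    - [0, 0, 0, 0, 0]
    - [0, 0, 0, 0, 0]
    - [0, 0, 0, 0, 0]

```text
time_s: 61.13
tcp_pos: [0.609, 0.0348, 0.0352]
ee_rot: [3.125, 0.003, 1.722]
ft_force: [0.1, -0.6, -1.5]
gripper_width: 0.373
```

```bash
python3 -c "
from h import *
go(.6077,.0357,.031)
d=grab('wrist','wr27');held(d,'red',.018)
"
```

```text
t=61.1 tcp=[0.609  0.0348 0.0352] yaw=1.722 q6=-1.79 d_tool=[ 0.0011 -0.0012  0.0042] spin=0.000 min rows=1 per row [ 0.0011 -0.0012  0.0042] 0.0000 w=0.37
held top c [0.6079 0.0356] z 0.0566 r 17.2 1655 base [0.6086 0.0356 0.0147] tcp-base [ 0.0004 -0.0008  0.0205] key yaw 0.885 554 tilt 0.017
```

View pics/wr27.png

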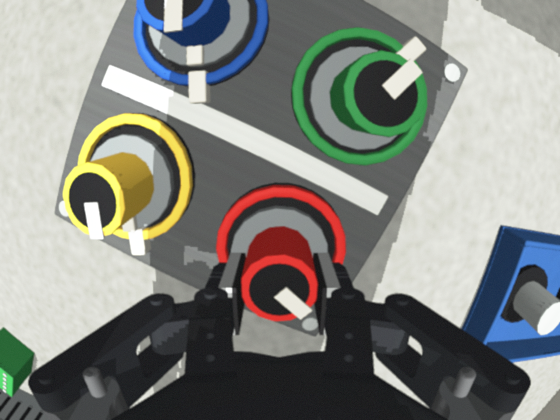

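Call:
apply_moves:
  motion:
    - [0, -0.001, -0.0005, 0.04, 0]
    - [0, -0.001, 0, 0.04, 0]
    - [0, 0, 0, 0, 0]
    - [0, 0, 0, 0, 0]

```text
time_s: 61.52
tcp_pos: [0.6069, 0.0346, 0.0354]
ee_rot: [3.126, 0.002, 1.64]
ft_force: [-0.8, 1.5, -1.0]
gripper_width: 0.374
```

```bash
python3 -c "
from h import *
go(.6077,.0357,.0335)
d=grab('wrist');held(d,'red',.018)
"
```

```text
t=61.5 tcp=[0.6069 0.0346 0.0354] yaw=1.640 q6=-1.71 d_tool=[0.0011 0.0009 0.0019] spin=0.000 min rows=1 per row [0.0011 0.0009 0.0019] 0.0000 w=0.37
held top c [0.606  0.0352] z 0.0568 r 17.2 1665 base [0.6067 0.0352 0.0148] tcp-base [ 0.0002 -0.0006  0.0206] key yaw 0.848 551 tilt 0.016
```

Release, lift and check.

Call:
apply_moves:
  motion:
    - [0, 0, 0.001, 0, 0]
    - [0, 0, 0, 0, 0.5]
    - [0, 0, 0, 0, 0.55]
    - [0, 0, 0, 0, 0.6]
    - [0, 0, 0, 0, 0.6]
    - [0, 0, -0.015, 0, 0.6]
    - [0, 0, -0.025, 0, 0.6]
    - [0, 0.01, -0.03, 0, 0.6]
    - [0, 0.01, -0.03, 0, 0.6]
    - [0, 0.01, -0.03, 0, 0.6]
    - [0, 0, -0.02, 0, 0.6]
    - [0, 0, 0, 0, 0.6]

```text
time_s: 62.57
tcp_pos: [0.6342, 0.0371, 0.1899]
ee_rot: [3.13, 0.001, 1.645]
ft_force: [0.3, -0.3, 0.5]
gripper_width: 0.602
```

```bash
python3 chk.py wr28 2>/dev/null
python3 - <<'E'
from h import *
go(.33,.31,.25,0)
E
```

```text
green c [0.5205 0.0628] enc [0.5194 0.0637] 35.9 r 31.9 z 0.0194 1128 ptr n 315 yaw 0.052 r 0.013
ptr 2.506 0.0358 120
c [0.5213 0.0631] mean [0.5219 0.0627 0.0562] r_mm 17.4 n 1213 172 yaw 2.519 off [-6.9  4.9]
green [0.7 0.1] 2.504
key top/block [(2.519, 172), (2.465, 3)]
red c [0.606  0.0357] enc [0.6073 0.0359] 36.1 r 31.7 z 0.0189 1267 ptr n 299 yaw 2.247 r 0.023
ptr 0.831 0.0358 117
c [0.6061 0.0347] mean [0.6057 0.0351 0.0561] r_mm 16.9 n 1154 160 yaw 0.871 off [5.4 6.4]
red [-0.  -1.3] 0.83
key top/block [(0.862, 160), (0.86, 31)]
yellow c [ 0.579  -0.0503] enc [ 0.5796 -0.0517] 36.8 r 32.0 z 0.0191 1139 ptr n 331 yaw 2.279 r 0.012
ptr 0.167 0.0359 116
c [ 0.5812 -0.0509] mean [ 0.581  -0.0502  0.0562] r_mm 17.3 n 1116 172 yaw 0.125 off [8. 1.]
yellow [ 1.9 -0.9] 0.157
key top/block [(0.136, 172), (0.158, 77)]
blue c [ 0.493 -0.023] enc [ 0.4916 -0.0241] 37.0 r 31.9 z 0.019 1190 ptr n 321 yaw -0.145 r 0.038
ptr 0.162 0.0359 130
c [ 0.4924 -0.0224] mean [ 0.4931 -0.0222  0.0562] r_mm 17.1 n 1135 174 yaw 0.101 off [8.6 0.9]
blue [-0.6  0.4] 0.157
key top/block [(0.119, 173), (0.14, 85)]
t=62.6 tcp=[0.6339 0.0371 0.1881] yaw=1.644 q6=-1.71 d_tool=[-0.0308 -0.0862 -0.0128] spin=1.644 min rows=14 per row [-0.0022 -0.0062 -0.0009] 0.1175 w=0.60
t=62.6 tcp=[0.6339 0.0371 0.1881] yaw=1.644 q6=-1.71 d_tool=[ 0.2945 -0.2823 -0.0652] spin=1.644 min rows=14 per row [ 0.021  -0.0202 -0.0047] 0.1175 w=0.60
```

View pics/wr28.png

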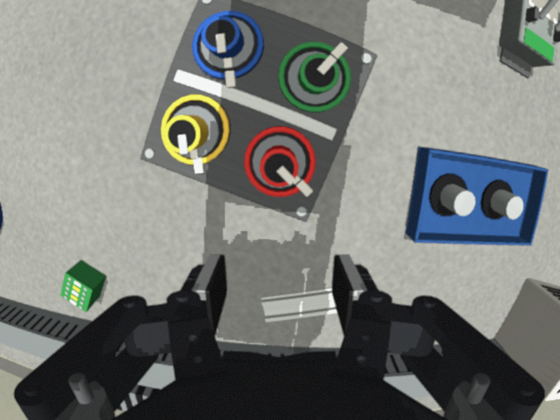

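Call:
apply_moves:
  motion:
    - [0.01, -0.01, -0.02, 0, 0]
    - [0.02, -0.021, -0.02, 0, 0]
    - [0.026, -0.028, -0.015, 0, 0]
    - [0.026, -0.028, -0.01, 0, 0]
    - [0.026, -0.028, 0, 0, 0]
    - [0.026, -0.028, 0, 0, 0]
    - [0.026, -0.028, 0, 0, 0]
    - [0.026, -0.028, 0, 0, 0]
    - [0.026, -0.028, 0, 0, 0]
    - [0.026, -0.028, 0, 0, 0]
    - [0.02, -0.021, 0, 0, 0]
    - [0.012, -0.012, 0, 0, 0]

```text
time_s: 63.62
tcp_pos: [0.3104, 0.2899, 0.24]
ee_rot: [-3.137, 0.002, 1.638]
ft_force: [1.1, 0.7, -0.0]
gripper_width: 0.003
```

Call:
apply_moves:
  motion:
    - [0.008, -0.006, 0, 0, 0]
    - [0, 0, 0, 0, 0]
    - [0, 0, 0, 0, 0]

```text
time_s: 63.87
tcp_pos: [0.2994, 0.2993, 0.2376]
ee_rot: [-3.134, 0.003, 1.644]
ft_force: [0.1, -0.6, -0.5]
gripper_width: -0.001
```

Run:
```python
from h import *
go(.305,.31,.104)
d=grab('scene','sc29');C=cloud(d).reshape(-1,3)
k=(abs(C[:,0]-.36)<.03)&(abs(C[:,1]-.312)<.06)&(C[:,2]>.1)&(C[:,2]<.13);P=C[k];print(P.mean(0),P.min(0),P.max(0),len(P));print(manip.state()['ee_rot'])
```

```text
t=63.9 tcp=[0.2994 0.2993 0.2376] yaw=1.644 q6=-1.04 d_tool=[0.0107 0.0074 0.1335] spin=0.000 min rows=4 per row [0.0027 0.0018 0.0334] 0.0000 w=-0.00
[0.36283773 0.32616433 0.11598453] [0.34821851 0.2938645  0.10018128] [0.37600728 0.35786633 0.12337157] 258
[-3.13410797e+00  2.97235343e-03  1.64328490e+00]
```

View pics/sc29.png

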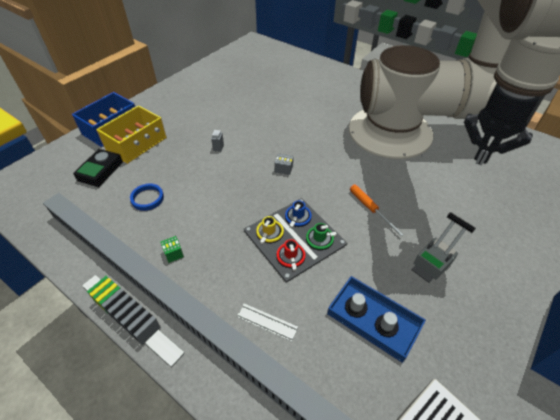

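Call:
apply_moves:
  motion:
    - [0.006, 0, 0.02, 0, 0]
    - [0.008, 0, 0.03, 0, 0]
    - [0.005, 0, 0.035, 0, 0]
    - [0, 0, 0.03, 0, 0]
    - [0, 0, 0.015, 0, 0]
    - [0, 0, 0, 0, 0]

```text
time_s: 64.42
tcp_pos: [0.3016, 0.3146, 0.1015]
ee_rot: [-3.136, 0.003, 1.637]
ft_force: [-0.2, 1.1, -0.0]
gripper_width: 0.001
```

Run:
```python
from h import *
go(.305,.321,.104)
```

```text
t=64.4 tcp=[0.3016 0.3146 0.1015] yaw=1.637 q6=-1.01 d_tool=[ 0.0061  0.0038 -0.0026] spin=0.000 min rows=1 per row [ 0.0061  0.0038 -0.0026] 0.0000 w=0.00
```

Call:
apply_moves:
  motion:
    - [0, 0.012, 0, 0, 0]
    - [-0.001, 0.012, 0, 0, 0]
    - [-0.002, 0.012, 0, 0, 0]
    - [-0.002, 0.012, 0, 0, 0]
    - [-0.002, 0.012, 0, 0, 0]
    - [-0.002, 0.012, 0, 0, 0]
    - [-0.002, 0.012, 0, 0, 0]
    - [-0.002, 0.012, 0, 0, 0]

```text
time_s: 65.08
tcp_pos: [0.4112, 0.306, 0.1064]
ee_rot: [-3.14, 0.001, 1.634]
ft_force: [-0.4, 0.4, 1.0]
gripper_width: -0.0
```

Call:
apply_moves:
  motion:
    - [-0.002, 0.01, 0, 0, 0]
    - [-0.002, 0.01, 0, 0, 0]
    - [-0.002, 0.01, 0, 0, 0]
    - [0, 0, 0, 0, 0]
    - [0, 0, 0, 0, 0]
    - [0, 0, 0, 0, 0]

```text
time_s: 65.58
tcp_pos: [0.4378, 0.3023, 0.1046]
ee_rot: [-3.115, -0.001, 1.634]
ft_force: [-1.8, -0.3, 1.8]
gripper_width: 0.001
```

Run:
```python
from h import *
go(.305,.321,.104)
d=grab('scene','sc30');C=cloud(d).reshape(-1,3)
k=(abs(C[:,0]-.46)<.025)&(abs(C[:,1]-.312)<.06)&(C[:,2]>.1)&(C[:,2]<.13);P=C[k];print(P.mean(0),P.min(0),P.max(0),len(P))
```

```text
t=65.6 tcp=[0.4378 0.3023 0.1046] yaw=1.634 q6=-1.18 d_tool=[ 0.0271 -0.1313  0.0041] spin=0.000 min rows=4 per row [ 0.0068 -0.0328  0.001 ] 0.0000 w=0.00
[0.4593706  0.30717933 0.11915649] [0.44271397 0.27574752 0.10969162] [0.47323705 0.33969341 0.12984805] 303
```

View pics/sc30.png

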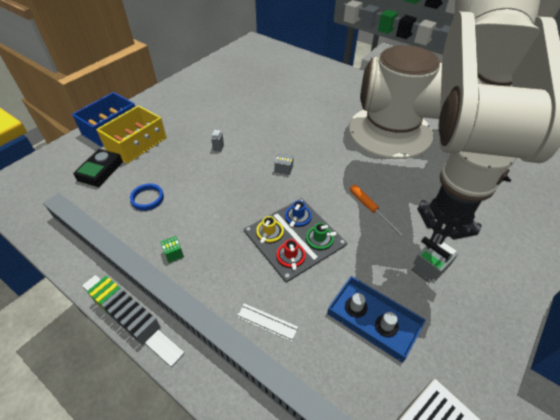

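Call:
apply_moves:
  motion:
    - [0, -0.012, 0, 0, 0]
    - [0, -0.015, 0, 0, 0]
    - [0, -0.01, -0.01, 0, 0]
    - [0, 0, -0.025, 0, 0]
    - [0, 0, -0.035, 0, 0]
    - [0, 0, -0.035, 0, 0]
    - [0, 0, -0.03, 0, 0]
    - [0, -0.02, -0.015, 0, 0]
    - [0, -0.02, 0, 0, 0]
    - [0, -0.02, 0, 0, 0]
    - [0, 0, 0, 0, 0]
    - [0, 0, 0, 0, 0]

```text
time_s: 66.63
tcp_pos: [0.3365, 0.2937, 0.2643]
ee_rot: [-3.121, -0.001, 1.633]
ft_force: [-0.2, -0.2, 1.0]
gripper_width: 0.001
```

Run:
```python
from h import *
d=grab('scene','sc31');C=cloud(d).reshape(-1,3)
k=(abs(C[:,0]-.46)<.03)&(abs(C[:,1]-.312)<.06)&(C[:,2]>.09)&(C[:,2]<.13);P=C[k];print(P.mean(0),P.min(0),P.max(0),len(P))
N=[('green',(.5206,.063)),('red',(.6061,.036)),('yellow',(.5793,-.05)),('blue',(.493,-.0228))]
for n,p in N:
    c=sock(d,0,*p,zb=.014,rad=.03);keyyaw(d,0,c[0],.014)
for p in [(.624,.303),(.6255,.2297)]: sock(d,0,*p,zb=.004,h=.04,rad=.03)
print(manip.state()['tcp_pos'])
i=d['frame'][170:370,220:480];cv2.imwrite('pics/sc31c.png',cv2.resize(i,None,fx=3,fy=3)[:,:,::-1])
```

```text
[0.46268112 0.30814964 0.11840317] [0.44870336 0.27582217 0.10722738] [0.47233127 0.33970678 0.12420247] 239
c [0.5227 0.0626] mean [0.5236 0.0633 0.0564] r_mm 17.3 n 136 23 yaw 2.636 off [-8.1  4.5]
key top/block [(2.621, 23), (2.486, 11)]
c [0.6066 0.0345] mean [0.6077 0.0354 0.0566] r_mm 17.5 n 149 24 yaw 0.863 off [5.  5.8]
key top/block [(0.827, 24), (0.928, 16)]
c [ 0.5819 -0.0517] mean [ 0.5826 -0.0505  0.0563] r_mm 17.7 n 132 21 yaw 0.086 off [7.  0.6]
key top/block [(0.133, 21), (0.179, 13)]
c [ 0.492  -0.0234] mean [ 0.494  -0.022   0.0564] r_mm 17.7 n 118 22 yaw 0.075 off [9.3 0.7]
key top/block [(0.127, 21), (0.182, 16)]
c [0.6249 0.3018] mean [0.6258 0.3017 0.0445] r_mm 14.3 n 141 134 yaw -0.288 off [ 0.7 -0.2]
c [0.6266 0.2282] mean [0.6274 0.2279 0.0443] r_mm 14.0 n 130 121 yaw -1.101 off [ 0.1 -0.3]
[0.33659135 0.29375368 0.26435173]
```

View pics/sc31c.png

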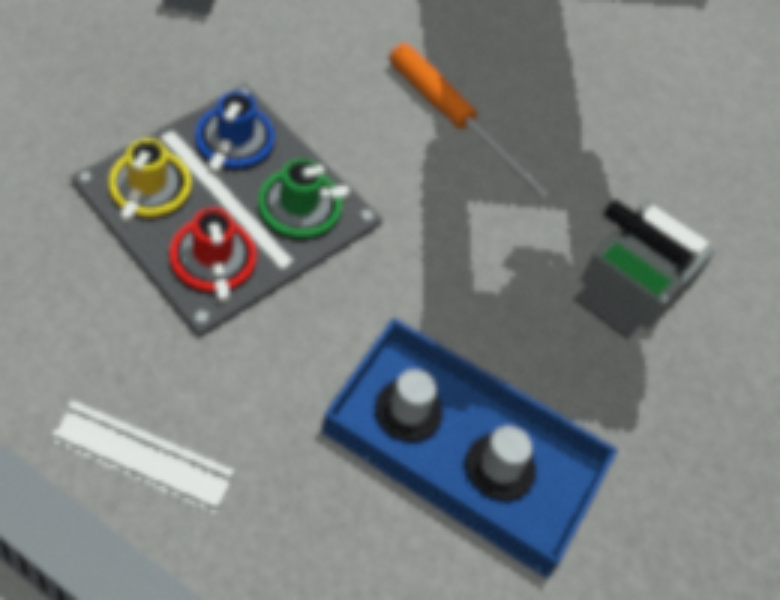

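The bar is back where it was at the start when ON, (0.463, 0.308). All four sockets are seated and both plugs are in the tray, so I'm handing in.

```bash
python3 -c "
from rig import manip
print(manip.close_job())"
```

```text
the job is handed in; nothing more can be done
None
```

I flipped the isolator to OFF, moved both plugs from the red and green nests into the tray, and stood all four sockets in their own nests. I then flipped the isolator back to ON and handed the job in at about 67 s of the 210 s allowed; it reports no verdict.

- **Blue socket:** it had been knocked a few centimetres aside during the run, so I found it again before picking it up.
- **Red socket:** it first sat about 0.09 rad off its pointer, so I gripped it again and turned it.
- **Last close check of the nests (wrist camera, before switching on):**

| Socket | Distance off centre (mm, limit 6) | Key off pointer (rad, limit 0.17) |
|---|---|---|
| red | 1.3 | 0.03 |
| green | 0.7 | 0.02 |
| yellow | 2.1 | 0.03 |
| blue | 0.7 | 0.04 |

- **Height:** all four socket tops measured 56 mm above the table, which means fully down on the disc.
- **After switching on (scene camera):** the handle bar was back within 1 mm of its ON position from the start. Both plugs stood in the tray, and nothing in that view suggested a bystander had moved, though I did not measure them. The arm was lifted clear.
- **Disagreement:** the scene camera's coarser view put the green key up to 0.12 rad off, while the wrist camera gave 0.02. Both are within the limit.

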